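Set the guide plate against the panel and lock the hold-down bar over it

ROBOT

A 7-joint arm with a two-finger parallel gripper is mounted at the origin on the work surface. World frame = base frame: x ahead of the robot, y to its left, z up, the work surface at z = 0. Lengths are in m, angles in degrees, forces in N, time in s.
With the tool pointing down it reaches from about 0.425 to 0.825 m from the base axis. Payload 3.6 kg.
Tool frame: the origin (TCP) lies between the finger pads; the fingertips stand 14 mm ahead of it and the grasp point (between the pads) lies 5 mm behind it; z points along the fingers, y is the direction in which the jaws open and shut (so a half turn about z gives the same grasp; the last joint's range is limited). The gripper opens to 93 mm and grips with 3 to 60 N. Pads are 15 mm wide; open, the fingers measure 128 mm over their backs; the gripper's body (75 mm by 188 mm) begins 65 mm behind the grasp point.
Start: joints at [73.539, 35.231, -0.722, 81.555, 0.464, 63.22, -2.315], TCP at [0.168, -0.628, 0.233] pointing down, gripper open.
Joint ranges: [-178.69, 178.69], [-17.37, 117.87], [-77.05, 75.6], [15.02, 138.74], [-78.02, 258.01], [0.78, 113.62], [-162.83, 162.83]. Speed limits (degrees/s): [159.86, 159.86, 180, 180, 180, 180, 180].

INTERFACE

Orientations are given as [roll, pitch, yaw] about the fixed x, y, z axes, in that order (R = Rz(yaw) Ry(pitch) Rx(roll)).
In Python, from workcell import observe, read_camera, camera_params, close_job gives the robot as it stands.
- The arm moves only by the tool carry_out, never from a script. Its argument "plan" is a list of rows, each a list of 4 numbers: the shift along the tool's x, y, z in cm, then the turn about the tool's z in rad. In form: [[dx, dy, dz, roll], ...]. A call has exactly 8 rows; each row shifts and turns the pose as measured when the row begins, along the tool's axes as they then stand; what a row does not reach is not made up. A row lasts 1/12 s, in which the tool goes at most 41.7 mm and 7.16 degrees, less where a joint would pass 70% of its speed; a pose out of reach is approached as far as the arm can. A call with a gripper value outside its range is refused whole. "gripper" is the finger opening in cm, from 0 to 9.3, set as the call begins (left out, the last holds). The fingers move at their own pace and stop on an object; "newtons" is the grip in N (left out, the last holds). Time passes only in rows, so rows that do not move let the fingers close, or fill a call up. It gives the time, the measured TCP pose, the force and the opening at its end, in the units of the state.
- observe(): the state, without advancing time (a new reading comes with each control period).
- read_camera(name): name is "scene" or "top" or "wrist"; returns the picture (420x560x3 uint8, red, green, blue); there is no depth.
- camera_params(name): a dict with "camera_matrix" (3x3 intrinsics, pixels), "pose" (4x4, takes a point from camera to world coordinates). Camera axes: x right, y down, z forward; pixel columns grow to the right and rows downward; lengths in m; the calibration is good to about 2 mm. A picture is of the moment at which its call begins: read the wrist's pose just before it. camera_params takes no time and is no camera call; for the wrist camera it gives the pose at the moment of the call.
- close_job(): hands the job in, once; it reports no verdict.
The state is a dict: "time": time; "joint_pos": joint angles; "qvel": joint speeds; "joint_torque": joint torques, N m; "eef_pos": TCP position; "tcp_rot": TCP orientation; "ft_force": force on the tool from outside, world axes, zero at the start; "wrist_torque": the same for the moment, N m; "finger_gap": opening from 0.0 (shut) to 1.0 (fully open).
Only numpy, scipy, OpenCV 4.12 (cv2) and the standard library are available. Lean on these libraries where they do the work, as an engineer would, in place of code of your own. Each camera call takes 0.05 s, during which the arm holds its last target. There are 200 camera calls.

TASK

On the sloping stand a small wooden panel is screwed down: lay the aluminium guide plate on the stand between the two saddles, lying flat, with its long edge nearest the black grip flush along the panel's whole upper edge, and let go of it. Then lay the wooden bar across the two saddles, centred and fully down in both, over the free half of the plate, and last swing the steel latch all the way over the end of the bar. Leave the tape measure, the pliers and the red bin where they are.

Things in the scene. Friction and masses are not known exactly. Their poses are not given: they have to be found in the camera images.
- deck: sloping top of the fixed plywood stand: board 220 (x) x 250 (y) x 15 mm, sloping 0.45 rad (26 deg) down away from the robot, turned up to 0.2 rad either way. Origin: centre of its upper face; x points up the slope, towards the robot; y level across it; z square to the face. Everything on it below is given in this frame
- panel_edge (a point): middle of the upper edge of the dark wooden panel screwed to the deck, at deck (-25, 0, 0) mm, at the foot of the edge face. The panel is 80 (x) x 140 (y) x 10 mm thick and lies from x = -105 to -25, y = -70 to 70; its upper edge face is the plane x = -25
- saddle_l (a point): centre of the slot floor of the saddle at deck +y: (47, 92, 10) mm. Dark steel, 20 long in y (82 to 102); slot 30 wide in x; cheeks rise to 22 above the deck, then flare outward to 33. Outside it stand the latch posts, y = 113 to 123, 52 high
- saddle_r (a point): the same for the saddle at deck -y: (47, -92, 10) mm. The 150 mm plate fits between the saddles with 7 mm of room at each end
- fence: loose guide plate (straightedge): aluminium, 90 (x) x 150 (y) x 8 mm, about 0.3 kg, with a black grip rib on it, 18 (x) x 95 (y) mm, 8 to 44 mm above the underside, centred at x = -25, y = 0. Origin: centre of the underside, z up. Straight edge: the long edge at x = -45. Starts flat on the bench left or right of the stand, yaw 2.44 to 3.84 rad. In place its axes are the deck's, origin at deck (20, 0, 0)
- fence_corner_l (a point): lower corner of the guide plate's straight edge at its +y end: (-45, 75, 0) mm in the plate's frame
- fence_corner_r (a point): lower corner of the guide plate's straight edge at its -y end: (-45, -75, 0) mm in the plate's frame
- bar: loose wooden hold-down bar, a plain batten 26 (x) x 200 (y) x 30 mm high (z), about 0.1 kg. Origin: centre of its underside; z up. It starts on the bench on the other side of the stand from the plate, turned by up to 0.7 rad. Seated, it lies along the deck's y with its underside on the slot floors (origin at deck x = 47, y = 0, z = 10 mm), 2 mm above the plate and 30 mm from its rib
- bar_mid (a point): middle of the bar, 15 mm above its underside
- latch (a joint): the steel latch's hinge, rad: 0 = fully open, leaning 0.33 rad outward (towards deck +y) from square to the deck; 1.9 = fully closed, parallel to the deck and pointing to deck -y over the end of the bar, 3 mm above it. Starts between 0 and 0.35. Its friction keeps it where it is left (0.1 N m, about 2 N at the tip)
- latch_hinge (a point): the latch's hinge point, at (47, 118, 47) mm in the deck's frame; the axis runs along the deck's x
- latch_tip (a point): the free end of the latch arm, 66 mm from the hinge on the arm's centre line; the arm is a flat bar 16 mm wide (deck x) and 8 mm thick
- tape: bystander: black tape measure 65 x 28 x 62 mm high, on the bench beyond the stand; origin under its centre
- pliers: bystander: pliers with orange grips, 165 mm long in x, 13 mm high, on the bench beyond the stand; origin on the underside near the middle
- bin: bystander: open red bin 110 x 160 x 50 mm high; origin under its centre
Things that resemble listed ones, but are neither listed nor needed, are in the scene too. Of the things shaped like the bar, the wooden one is meant.

How it is judged (in metres and radians):
On the way, in this order (a step that is already met when the one before it is completed fails the run):
1. the guide plate lies flat on the stand, flush along the panel's upper edge, and is let go (x of fence_corner_l in the frame of deck between -0.0275 and -0.022 m and z of fence_corner_l in the frame of deck between -0.003 and 0.003 m and x of fence_corner_r in the frame of deck between -0.0275 and -0.022 m and z of fence_corner_r in the frame of deck between -0.003 and 0.003 m and angle between the z axis of fence and the z axis of deck, either way round below 0.05 rad and y of fence in the frame of deck between -0.01 and 0.01 m and contact force between the fingers and fence below 0.3 N), for 0.2 s.
2. the bar lies down in both saddles and is let go, the plate still flush (x of fence_corner_l in the frame of deck between -0.0275 and -0.022 m and z of fence_corner_l in the frame of deck between -0.003 and 0.003 m and x of fence_corner_r in the frame of deck between -0.0275 and -0.022 m and z of fence_corner_r in the frame of deck between -0.003 and 0.003 m and angle between the z axis of fence and the z axis of deck, either way round below 0.05 rad and y of fence in the frame of deck between -0.01 and 0.01 m and x of bar_mid in the frame of deck between 0.042 and 0.052 m and y of bar_mid in the frame of deck between -0.012 and 0.012 m and z of bar_mid in the frame of deck between 0.021 and 0.029 m and angle between the y axis of bar and the y axis of deck, either way round below 0.06 rad and angle between the z axis of bar and the z axis of deck, either way round below 0.1 rad and contact force between the fingers and bar below 0.3 N), for 0.2 s.
3. the latch is swung over the end of the bar (x of fence_corner_l in the frame of deck between -0.0275 and -0.022 m and z of fence_corner_l in the frame of deck between -0.003 and 0.003 m and x of fence_corner_r in the frame of deck between -0.0275 and -0.022 m and z of fence_corner_r in the frame of deck between -0.003 and 0.003 m and angle between the z axis of fence and the z axis of deck, either way round below 0.05 rad and y of fence in the frame of deck between -0.01 and 0.01 m and x of bar_mid in the frame of deck between 0.042 and 0.052 m and y of bar_mid in the frame of deck between -0.012 and 0.012 m and z of bar_mid in the frame of deck between 0.021 and 0.029 m and angle between the y axis of bar and the y axis of deck, either way round below 0.06 rad and angle between the z axis of bar and the z axis of deck, either way round below 0.1 rad and value of joint latch above 1.75 rad), for 0.2 s.
At the end, for the whole second after the job is handed in: Plate flat on the deck (3 mm, 0.05 rad), its edge within 3 mm of the panel edge at both ends, centred within 10 mm; bar in both saddles (5 mm across, 12 mm along, 4 mm in height, 0.06 rad straight, 0.1 rad level); latch past 1.75 rad; plate and bar at rest (all of step 3 and linear speed of each of fence, bar below 0.02 m/s); the robot touches nothing.
It fails at once if a bystander is moved more than 30 mm (distance of any of tape, pliers, bin from where it was at the start of the episode above 0.03 m).
It also fails if it takes over 72 s, if anything falls off the work surface, if the arm or the gripper's body presses on something with over 40 N, if the wrist force passes 120 N, or if a joint passes its speed limit or range.

## Working session

There is one attempt and no reset: what is moved stays moved. The work goes in short steps, Python scripts to look and compute and a tool call to move; the robot and the scene stay as the last step left them, time stands still between calls to the robot, and variables do not carry over. Pictures are saved under pics/ and viewed, about 8 in all and at most 12, crops included, and the job is handed in when it is done.

Besides the shell and the picture viewer there is one more tool, called after "Call:" in YAML: its name, and indented under it one key for each argument. carry_out: Moves the arm, as the interface text tells. Its arguments: {"type":"object","properties":{"plan":{"type":"array"},"gripper":{"type":"number"},"newtons":{"type":"number"}},"required":["plan"]}

```bash
ls; mkdir -p pics; python3 - <<'E'
from workcell import *
import cv2,numpy as np
np.set_printoptions(precision=4,suppress=True)
print(observe())
ims=[]
for n in("scene","top","wrist"):
    p=camera_params(n);print(n,p["camera_matrix"],p["pose"])
    im=read_camera(n)[:,:,::-1];cv2.imwrite(f"pics/{n}0.png",im)
E
```

```text
pics
{'time': 0.0, 'joint_pos': array([73.5385, 35.2884, -0.7245, 81.6392,  0.4634, 63.22  , -2.315 ]), 'qvel': array([-0.023 ,  0.026 ,  0.0838, -0.0623, -0.0492, -0.0537, -0.0254]), 'joint_torque': array([  0.0008, -45.8937,   0.2092, -16.5746,  -0.0611,   0.0206,
         0.0002]), 'eef_pos': array([ 0.1674, -0.6273,  0.2315]), 'tcp_rot': array([-179.8552,    0.0004,   14.9477]), 'ft_force': array([ 0.2546, -0.3843, -0.079 ]), 'wrist_torque': array([0.0474, 0.0086, 0.0133]), 'finger_gap': 1.002686222562181}
scene [[486.8047   0.     283.7168]
 [  0.     486.8047 210.4059]
 [  0.       0.       1.    ]] [[ 0.7416  0.377  -0.5549  1.2241]
 [ 0.6708 -0.4252  0.6077 -0.7606]
 [-0.0068 -0.8228 -0.5682  0.8661]
 [ 0.      0.      0.      1.    ]]
top [[524.8825   0.     276.4107]
 [  0.     524.8825 210.6999]
 [  0.       0.       1.    ]] [[-0.0212 -0.9774  0.2101  0.1651]
 [-0.9998  0.0216 -0.0001  0.0166]
 [-0.0045 -0.2101 -0.9777  1.7015]
 [ 0.      0.      0.      1.    ]]
wrist [[322.6402   0.     279.0279]
 [  0.     322.6402 210.4352]
 [  0.       0.       1.    ]] [[ 0.2581 -0.933  -0.2507  0.2368]
 [-0.9661 -0.2499 -0.0644 -0.6087]
 [-0.0026  0.2588 -0.9659  0.3832]
 [ 0.      0.      0.      1.    ]]
```

View pictures.

View pics/top0.png

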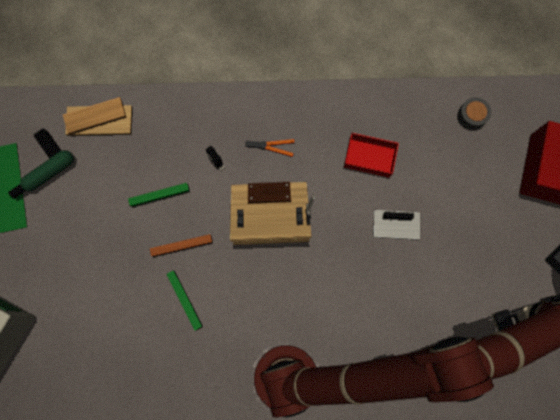

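View pics/scene0.png

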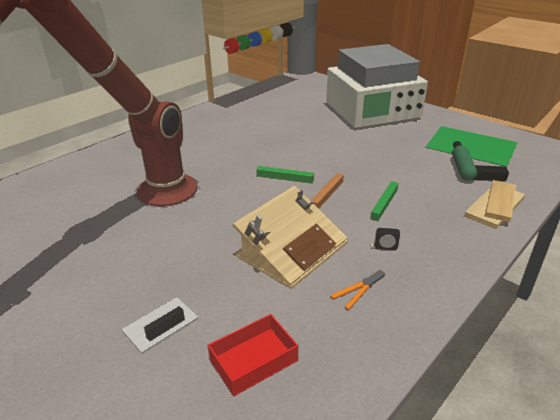

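Top view: guide plate at (397,224) with rib at (398,216), stand at (270,213) with its latch on the right at (308,208). Three things look like the bar: (159,195) green, (184,300) green, (181,245) brown wood. The wooden one at (181,245) should be the one meant; I'll check it in an enlarged crop together with the stand and plate.

```bash
python3 - <<'E'
import cv2,numpy as np
t=cv2.imread("pics/top0.png");s=cv2.imread("pics/scene0.png")
def c(im,x,y,w,h,k): return cv2.resize(im[y:y+h,x:x+w],None,fx=k,fy=k,interpolation=cv2.INTER_CUBIC)
A=c(t,220,170,100,75,4);B=c(s,225,180,133,100,3);C=c(t,120,175,100,75,4);D=c(t,360,195,100,75,4)
B=cv2.resize(B,(400,300))
cv2.imwrite("pics/crop1.png",np.vstack([np.hstack([A,B]),np.hstack([C,D])]))
E
```

```text
(no output)
```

View pics/crop1.png

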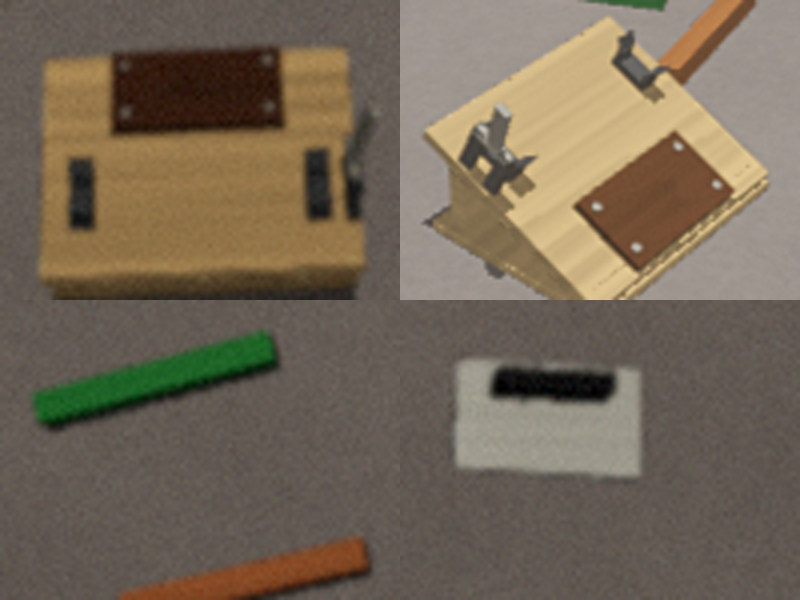

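Crop confirms: the brown, wood-grained bar at (181,245) is the wooden one (the two others are green plastic). Panel top-view corners ≈ (248,184),(289.5,182),(291,202),(248,203).

```bash
cat > h.py <<'E'
from workcell import *
import cv2,numpy as np
from scipy.optimize import least_squares
from scipy.spatial.transform import Rotation as R
np.set_printoptions(precision=4,suppress=True)
def proj(p,X):
    T=np.linalg.inv(p["pose"]);X=np.atleast_2d(X)@T[:3,:3].T+T[:3,3]
    u=X@p["camera_matrix"].T;return u[:,:2]/u[:,2:]
def ray(p,uv,z):
    uv=np.atleast_2d(uv).astype(float);d=np.c_[uv,np.ones(len(uv))]@np.linalg.inv(p["camera_matrix"]).T@p["pose"][:3,:3].T
    o=p["pose"][:3,3];return o+d*((z-o[2])/d[:,2:])
def deckR(yaw): # x up the slope, z normal
    return R.from_euler('ZY',[yaw,-0.45]).as_matrix()
def blob(mask,k=0):
    c=sorted(cv2.findContours(mask.astype(np.uint8),cv2.RETR_EXTERNAL,cv2.CHAIN_APPROX_NONE)[0],key=cv2.contourArea)[-1-k]
    return c
def delta(goal,yaw=None):
    o=observe();Rt=R.from_euler('xyz',o["tcp_rot"],degrees=True)
    d=Rt.inv().apply(np.array(goal)-o["eef_pos"])*100
    s="tool dx,dy,dz cm %s"%d.round(2)
    if yaw is not None:
        a=(-(yaw-o["tcp_rot"][2])+90)%180-90; s+=" roll(rad) %.3f"%np.deg2rad(a)
    print(s,"pos",o["eef_pos"],"yaw",o["tcp_rot"][2],"t",o["time"])
E
python3 - <<'E'
from h import *
T=cv2.imread("pics/top0.png");P=camera_params("top");S=camera_params("scene")
hsv=cv2.cvtColor(T,cv2.COLOR_BGR2HSV)
# plate
m=np.zeros(T.shape[:2]);sub=T[195:255,360:435].astype(int);m[195:255,360:435]=(sub.min(2)>125)|(sub.max(2)<45)
c=blob(m);w=ray(P,c[:,0,:],.008);r=cv2.minAreaRect((w[:,:2]*1000).astype(np.float32));print("plate",r)
m=np.zeros(T.shape[:2]);m[195:255,360:435]=(sub.max(2)<60);c=blob(m);w=ray(P,c[:,0,:],.044);print("rib",cv2.minAreaRect((w[:,:2]*1000).astype(np.float32)))
m=np.zeros(T.shape[:2]);h=hsv[225:265,140:222];m[225:265,140:222]=(h[...,1]>110)&(h[...,0]<20)
c=blob(m);w=ray(P,c[:,0,:],.03);print("bar",cv2.minAreaRect((w[:,:2]*1000).astype(np.float32)))
tp=np.array([[112,57],[278,48],[284,130],[113,133]])/4+[220,170]
sp=np.array([[304.1,270],[335.7,243.3],[316.8,224],[283.2,248.3]])
# order: far-left(top img) = deck(-105,-70), far-right (-105,70), near-right (-25,70), near-left(-25,-70)
L=np.array([[-105,-70,10],[-105,70,10],[-25,70,10],[-25,-70,10]])/1000
sp=sp[[1,0,3,2]]
def f(q,full=0):
    X=L@deckR(q[3]).T+q[:3];L2=L.copy();L2[2:,2]=.0;X2=L2@deckR(q[3]).T+q[:3]
    return np.r_[(proj(P,X2)-tp).ravel(),(proj(S,X)-sp).ravel()]
s=least_squares(f,[.55,0,.1,np.pi]);print("deck",s.x,s.fun.round(1))
np.save("deck0.npy",s.x)
for n,p in(("saddle_r",[.047,-.092,.01]),("saddle_l",[.047,.092,.01]),("hinge",[.047,.118,.047])):
    X=deckR(s.x[3])@p+s.x[:3];print(n,X,proj(P,X),proj(S,X))
E
```

```text
plate ((476.0179443359375, -376.3146057128906), (147.21615600585938, 87.4518051147461), 85.32664489746094)
rib ((496.9233093261719, -372.9442138671875), (93.8969497680664, 23.013065338134766), 88.73347473144531)
bar ((418.3157653808594, 326.86334228515625), (30.99188232421875, 200.9998779296875), 12.342580795288086)
deck [0.5234 0.0395 0.0627 3.1609] [-0.9 -1.3 -0.1 -0.7 -0.3 -0.5 -0.9  0.5  0.   0.9 -0.4  0.  -0.7 -0.3
 -1.3 -0. ]
saddle_r [0.4837 0.1307 0.0921] [[240.0713 220.0257]] [[302.6369 202.9848]]
saddle_l [ 0.4873 -0.0533  0.0921] [[298.8865 217.6374]] [[258.3335 232.6184]]
hinge [ 0.5038 -0.0789  0.1255] [[307.4896 210.0219]] [[255.4035 229.3688]]
```

Call:
carry_out:
  plan:
    - [0,0,0,-0.124]
    - [0,0,0,-0.124]
    - [0,0,0,-0.124]
    - [0,0,0,-0.124]
    - [0,0,0,-0.124]
    - [0,0,0,-0.124]
    - [0,0,0,-0.124]
    - [0,0,0,-0.124]

```text
time: 0.82
eef_pos: [0.167, -0.625, 0.2277]
tcp_rot: [-179.6, -0.4, 72.5]
ft_force: [0.9, 0.1, -0.2]
finger_gap: 1.0
```

```bash
python3 -c "
from h import *
delta([.495,-.378,.23],86)"
```

```text
tool dx,dy,dz cm [33.41 23.88 -0.13] roll(rad) -0.235 pos [ 0.167  -0.625   0.2277] yaw 72.5346271417116 t 0.8167
```

Call:
carry_out:
  plan:
    - [3.3,2.4,0,0]
    - [3.3,2.4,0,0]
    - [3.3,2.4,0,0]
    - [3.3,2.4,0,0]
    - [3.3,2.4,0,0]
    - [3.3,2.4,0,0]
    - [3.3,2.4,0,0]
    - [3.3,2.4,0,0]

```text
time: 1.48
eef_pos: [0.4217, -0.4365, 0.2211]
tcp_rot: [-178.9, -0.1, 71.0]
ft_force: [0.2, -0.2, -0.2]
finger_gap: 0.999
```

```bash
python3 -c "
from h import *
delta([.500,-.378,.23],86)"
```

```text
tool dx,dy,dz cm [ 8.09  5.48 -0.97] roll(rad) -0.262 pos [ 0.4217 -0.4365  0.2211] yaw 70.97534595489296 t 1.4833
```

Call:
carry_out:
  plan:
    - [2.5,1.6,-0.3,0]
    - [2.5,1.6,-0.3,0]
    - [2.0,1.4,0,0]
    - [0,0,0,-0.09]
    - [0,0,0,-0.09]
    - [0,0,0,-0.08]
    - [0,0,0,0]
    - [0,0,0,0]

```text
time: 2.15
eef_pos: [0.503, -0.3657, 0.2239]
tcp_rot: [-179.1, -1.1, 87.9]
ft_force: [-0.6, -0.1, -0.5]
finger_gap: 0.998
```

```bash
python3 - <<'E'
from h import *
delta([.500,-.378,.23],86)
p=camera_params("wrist");im=read_camera("wrist")[:,:,::-1];cv2.imwrite("pics/w1.png",im)
a=im.astype(int)
m=(a.min(2)>125)
n,l,st,_=cv2.connectedComponentsWithStats(m.astype(np.uint8))
for i in range(1,n):
    if st[i,4]>500: print(st[i])
m2=(a.max(2)<45);n,l,st,_=cv2.connectedComponentsWithStats(m2.astype(np.uint8))
print('dark')
for i in range(1,n):
    if st[i,4]>300: print(st[i])
E
```

```text
tool dx,dy,dz cm [-1.22 -0.27 -0.63] roll(rad) 0.034 pos [ 0.503  -0.3657  0.2239] yaw 87.93183561976524 t 2.15
[     0      0    560    300 113981]
[  127   335   294    60 12423]
dark
[ 447  269  113  102 3756]
[    0   286   177   134 10021]
[ 198  396  362   24 7357]
```

View pics/w1.png

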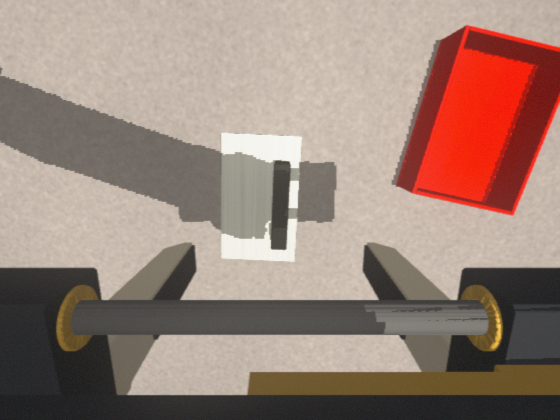

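The wrist picture shows the plate with corners (222,133),(301,137),(295,262),(222,259) and the rib top (274–290,161)…(271–287,249); the red bin is to the upper right, clear of the path.

```bash
python3 - <<'E'
from h import *
p=camera_params("wrist")
w=ray(p,[[222,133],[301,137],[295,262],[222,259]],.008)
print(w,np.linalg.norm(np.diff(w,axis=0),axis=1),w.mean(0))
for a,b in((0,3),(1,2)): d=w[a]-w[b];print(np.degrees(np.arctan2(d[1],d[0])))
for a,b in((0,1),(3,2)): d=w[b]-w[a];print(np.degrees(np.arctan2(d[1],d[0])))
r=ray(p,[[274,161],[290,161],[287,249],[271,249]],.044);print(r,r.mean(0))
print(proj(p,observe()["eef_pos"]))
E
```

```text
[[ 0.4384 -0.2968  0.008 ]
 [ 0.5262 -0.3043  0.008 ]
 [ 0.5159 -0.4533  0.008 ]
 [ 0.4266 -0.4468  0.008 ]] [0.0882 0.1494 0.0896] [ 0.4768 -0.3753  0.008 ]
85.50737209554818
86.05539362347017
-4.872232711057753
-4.197566817767839
[[ 0.4963 -0.3266  0.044 ]
 [ 0.5127 -0.3271  0.044 ]
 [ 0.5068 -0.4226  0.044 ]
 [ 0.4892 -0.422   0.044 ]] [ 0.5013 -0.3746  0.044 ]
[[278.7245 270.0662]]
```

```bash
python3 -c "
from h import *
delta([.5015,-.375,.030],86)"
```

```text
tool dx,dy,dz cm [-1.28  0.2  19.36] roll(rad) 0.033 pos [ 0.5028 -0.366   0.2239] yaw 87.91100566406855 t 2.2
```

Call:
carry_out:
  plan:
    - [-0.3,0.05,2.5,0.033]
    - [-0.3,0.05,2.5,0]
    - [-0.3,0.05,2.5,0]
    - [-0.3,0.05,2.5,0]
    - [-0.1,0,2,0]
    - [0,0,2,0]
    - [0,0,0,0]
    - [0,0,0,0]

```text
time: 2.87
eef_pos: [0.501, -0.3826, 0.0803]
tcp_rot: [-179.3, -0.7, 84.7]
ft_force: [0.1, 0.0, -0.3]
finger_gap: 1.001
```

```bash
python3 -c "
from h import *
delta([.5015,-.375,.030],86)"
```

```text
tool dx,dy,dz cm [0.7  0.05 5.04] roll(rad) -0.022 pos [ 0.501  -0.3826  0.0803] yaw 84.73384476897192 t 2.8667
```

Call:
carry_out:
  plan:
    - [0.3,0,1.2,-0.022]
    - [0.3,0,1.2,0]
    - [0.1,0,1.2,0]
    - [0,0,0.9,0]
    - [0,0,0.3,0]
    - [0,0,0,0]
    - [0,0,0,0]
    - [0,0,0,0]

```text
time: 3.53
eef_pos: [0.5043, -0.3774, 0.0343]
tcp_rot: [-179.8, -0.3, 86.0]
ft_force: [-0.1, -0.8, 0.1]
finger_gap: 1.003
```

Call:
carry_out:
  plan:
    - [0,0,0,0]
    - [0,0,0,0]
    - [0,0,0,0]
    - [0,0,0,0]
    - [0,0,0,0]
    - [0,0,0,0]
    - [0,0,0,0]
    - [0,0,0,0]
  gripper: 0.5
  newtons: 25

```text
time: 4.2
eef_pos: [0.5055, -0.3787, 0.0367]
tcp_rot: [180.0, -0.2, 86.0]
ft_force: [-0.4, 0.8, 0.0]
finger_gap: 0.475
```

```bash
python3 -c "
from h import *
delta([.5015,-.375,.30],88)
print(deckR(np.load('deck0.npy')[3]))"
```

```text
tool dx,dy,dz cm [  0.43  -0.42 -26.33] roll(rad) -0.035 pos [ 0.5055 -0.3787  0.0367] yaw 85.99199448748777 t 4.2
[[-0.9003  0.0193  0.4349]
 [-0.0174 -0.9998  0.0084]
 [ 0.435   0.      0.9004]]
```

Call:
carry_out:
  plan:
    - [0.1,-0.1,0.2,0]
    - [0.1,-0.1,0.2,0]
    - [0,0,0.1,0]
    - [0,0,0,0]
    - [0,0,0,0]
    - [0,0,0,0]
    - [0,0,0,0]
    - [0,0,0,0]

```text
time: 4.87
eef_pos: [0.502, -0.3763, 0.031]
tcp_rot: [-179.8, -0.2, 86.0]
ft_force: [-1.1, 0.4, -0.2]
finger_gap: 0.191
```

Call:
carry_out:
  plan:
    - [0,0,0,0]
    - [0,0,-2.5,0]
    - [0,0,-4,0]
    - [0,0,-4,0]
    - [0,0,-4,0]
    - [0,0,-4,0]
    - [0,0,-4,0]
    - [0,0,-2,0]

```text
time: 5.53
eef_pos: [0.4987, -0.374, 0.2727]
tcp_rot: [-178.6, -1.1, 86.1]
ft_force: [0.1, -0.8, -2.6]
finger_gap: 0.192
```

```bash
python3 -c "
from h import *
d=np.load('deck0.npy');print(d)
delta([.50,.04,.28],88)"
```

```text
[0.5234 0.0395 0.0627 3.1609]
tool dx,dy,dz cm [41.32 -2.69  0.13] roll(rad) -0.033 pos [ 0.4987 -0.374   0.2727] yaw 86.10369011500286 t 5.5333
```

Call:
carry_out:
  plan:
    - [3.6,-0.2,-0.9,0]
    - [3.6,-0.2,-0.9,0]
    - [3.6,-0.2,-0.9,0]
    - [3.6,-0.2,-0.9,0]
    - [3.6,-0.2,-0.9,-0.033]
    - [3.6,-0.2,-0.9,0]
    - [3.6,-0.2,-0.5,0]
    - [1.5,0,0,0]

```text
time: 6.2
eef_pos: [0.5021, -0.1038, 0.3384]
tcp_rot: [-179.0, -0.8, 87.3]
ft_force: [0.4, 1.3, -2.3]
finger_gap: 0.19
```

```bash
python3 - <<'E'
from h import *
import pickle
print(observe()['qvel'])
p=camera_params("wrist");im=read_camera("wrist")[:,:,::-1];cv2.imwrite("pics/w2.png",im);pickle.dump(p,open("w2.pkl","wb"))
d=np.load('deck0.npy')
L=np.array([[-105,-70,10],[-105,70,10],[-25,70,10],[-25,-70,10],[47,92,10],[47,-92,10]])/1000
print(proj(p,L@deckR(d[3]).T+d[:3]))
delta([.50,.04,.33],91)
E
```

```text
[-16.0699  -2.6139  -1.2105   5.1118   2.0593  -2.8347 -19.8304]
[[368.3073   7.2353]
 [368.1025 120.7762]
 [318.4538 123.9607]
 [314.2205   1.3464]
 [268.2311 145.9367]
 [255.6324 -27.9762]]
tool dx,dy,dz cm [14.11 -0.81  1.04] roll(rad) -0.060 pos [ 0.5023 -0.1015  0.3382] yaw 87.55736317668979 t 6.25
```

View pics/w2.png

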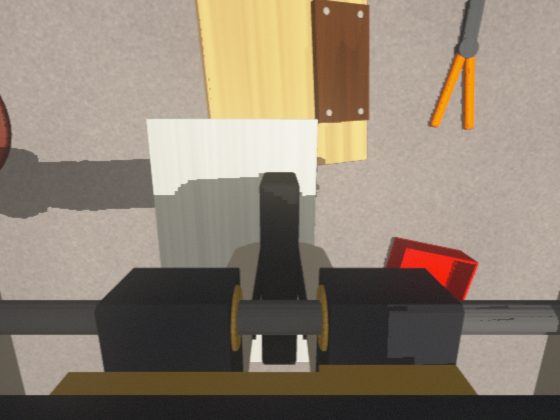

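```bash
python3 - <<'E'
from h import *
import pickle
W=pickle.load(open("w2.pkl","rb"));P=camera_params("top");S=camera_params("scene")
im=cv2.imread("pics/w2.png");hs=cv2.cvtColor(im,cv2.COLOR_BGR2HSV)
m=np.zeros(im.shape[:2]);sub=hs[0:140,300:385];m[0:140,300:385]=(sub[...,2]<135)&(sub[...,1]>90)
m=cv2.morphologyEx(m.astype(np.uint8),cv2.MORPH_CLOSE,np.ones((13,13)))
c=blob(m)[:,0,:];a=cv2.approxPolyDP(c,4,True)[:,0];print("wrist panel",a.tolist(), cv2.boundingRect(c))
for row in(20,60,100): x=np.where(m[row])[0];print(row,x.min(),x.max())
for col in(325,345,362): y=np.where(m[:,col])[0];print(col,y.max())
tcp=np.array([.5023,-.1015,.3382])
w=ray(W,[[148,120],[317,120]],.3382-.023)
print("plate end corners rel tcp",w-tcp)
E
```

```text
wrist panel [[311, 0], [315, 115], [319, 121], [367, 118], [368, 0]] (311, 0, 58, 122)
20 312 368
60 313 368
100 315 367
325 121
345 120
362 118
plate end corners rel tcp [[-0.0661  0.0754 -0.023 ]
 [ 0.0229  0.0712 -0.023 ]]
```

```bash
cat >> h.py <<'E'
def dk(pts,q=None):
    q=np.load("deck.npy") if q is None else q
    return np.atleast_2d(pts)/1000@deckR(q[3]).T+q[:3]
E
python3 - <<'E'
from h import *
import pickle
W=pickle.load(open("w2.pkl","rb"));P=camera_params("top");S=camera_params("scene")
tp=np.array([[112,57],[278,48],[284,130],[113,133]])/4+[220,170]
sp=np.array([[304.1,270],[335.7,243.3],[316.8,224],[283.2,248.3]])[[1,0,3,2]]
L=np.array([[-105,-70,10],[-105,70,10],[-25,70,10],[-25,-70,10]]);L2=L.copy();L2[2:,2]=0
def col(q,A,B,rows):
    a,b=proj(W,dk([A,B],q));return a[0]+(np.array(rows)-a[1])*(b[0]-a[0])/(b[1]-a[1])
def row(q,A,B,cols):
    a,b=proj(W,dk([A,B],q));return a[1]+(np.array(cols)-a[0])*(b[1]-a[1])/(b[0]-a[0])
def f(q):
    return np.r_[(proj(P,dk(L2,q))-tp).ravel(),(proj(S,dk(L,q))-sp).ravel(),
     col(q,[-25,-70,0],[-25,70,0],[20,60,100])-[311.5,312.7,314.5],col(q,[-105,-70,10],[-105,70,10],[20,60,100])-[368.5,368.5,368],
     row(q,[-25,70,10],[-105,70,10],[325,345,362])-[121.5,120.5,119]]
s=least_squares(f,np.load("deck0.npy"),loss="soft_l1");np.save("deck.npy",s.x);print(s.x,f(s.x).round(1))
# deck in view of top: saddle tops & board corners
print(proj(P,dk([[47,-92,33],[47,92,33],[110,-125,0],[110,125,0],[-110,-125,0],[-110,125,0]])))
q=s.x;print("yaw deg",np.degrees(q[3]), dk([[65,0,0],[-25,0,0],[47,0,10]]))
E
```

```text
[0.524  0.0417 0.0616 3.1579] [-1.5 -1.4 -0.7 -0.7 -1.  -0.5 -1.6  0.4  0.7  1.   0.2  0.  -0.  -0.3
 -0.6  0.1 -0.4 -0.2 -0.7  0.2 -0.   0.3  0.4  0.2  0.7]
[[238.7741 215.3786]
 [298.2112 213.1432]
 [228.6001 238.6079]
 [309.9919 235.5345]
 [230.2003 184.3071]
 [305.2925 181.4986]]
yaw deg 180.93455365492716 [[0.4655 0.0407 0.0899]
 [0.5465 0.0421 0.0508]
 [0.486  0.0411 0.0911]]
```

```bash
python3 -c "
from h import *
delta([.5301,.0436,.22],90.93)"
```

```text
tool dx,dy,dz cm [14.43  2.37 11.99] roll(rad) -0.059 pos [ 0.5023 -0.1015  0.3382] yaw 87.55736317668979 t 6.25
```

Call:
carry_out:
  plan:
    - [3.0,0.5,0,-0.03]
    - [3.0,0.6,0.5,-0.03]
    - [3.0,0.6,1,0]
    - [2.8,0.5,2,0]
    - [1.0,0,3,0]
    - [0,0,2,0]
    - [0,0,1,0]
    - [0,0,0,0]

```text
time: 6.92
eef_pos: [0.5224, 0.0347, 0.2369]
tcp_rot: [-179.0, -0.9, 91.5]
ft_force: [-0.0, -0.7, -3.0]
finger_gap: 0.191
```

```bash
python3 -c "
from h import *
delta([.5301,.0436,.150],90.93)"
```

```text
tool dx,dy,dz cm [0.74 0.95 8.69] roll(rad) 0.009 pos [0.5224 0.0347 0.2369] yaw 91.451021881993 t 6.9167
```

Call:
carry_out:
  plan:
    - [0.25,0.3,1.5,0.009]
    - [0.25,0.3,2,0]
    - [0.2,0.3,2,0]
    - [0,0,1.7,0]
    - [0,0,1,0]
    - [0,0,0.4,0]
    - [0,0,0,0]
    - [0,0,0,0]

```text
time: 7.58
eef_pos: [0.5332, 0.0392, 0.1487]
tcp_rot: [-179.2, -0.7, 90.6]
ft_force: [-0.2, 0.2, -1.9]
finger_gap: 0.19
```

```bash
python3 - <<'E'
from h import *
delta([.5301,.0436,.1235],90.93)
S=camera_params("scene");im=read_camera("scene")[:,:,::-1];cv2.imwrite("pics/s3.png",im)
cv2.imwrite("pics/s3c.png",cv2.resize(im[150:290,200:380],None,fx=4,fy=4,interpolation=cv2.INTER_CUBIC))
E
```

```text
tool dx,dy,dz cm [ 0.41 -0.27  2.53] roll(rad) -0.006 pos [0.5332 0.0392 0.1487] yaw 90.58208935868927 t 7.5833
```

View pics/s3c.png

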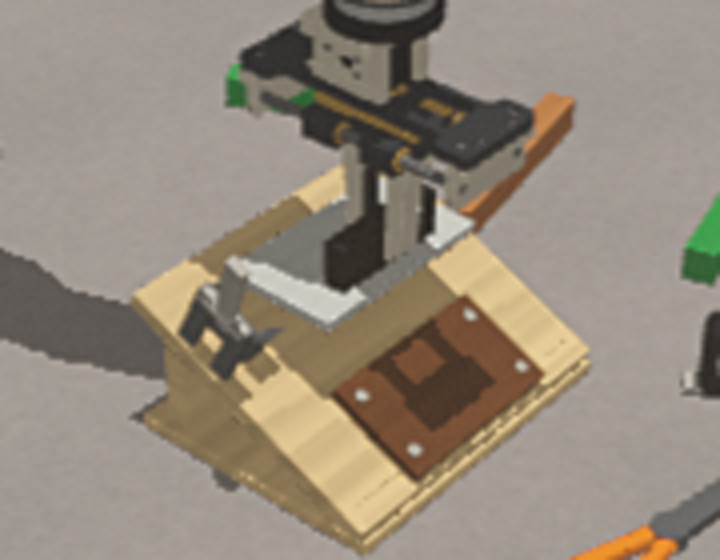

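The scene crop shows the plate held level over the stand, inside the saddles, clear of the latch. Lower it until its uphill edge touches the deck.

Call:
carry_out:
  plan:
    - [0.2,-0.15,0.6,0]
    - [0.2,-0.1,0.6,0]
    - [0,0,0.5,0]
    - [0,0,0.3,0]
    - [0,0,0.2,0]
    - [0,0,0.1,0]
    - [0,0,0,0]
    - [0,0,0,0]

```text
time: 8.3
eef_pos: [0.5329, 0.0443, 0.1279]
tcp_rot: [-179.7, -0.7, 90.6]
ft_force: [0.2, -0.0, -1.5]
finger_gap: 0.192
```

```bash
python3 -c "
from h import *
delta([.5301,.0436,.1235],90.93)"
```

```text
tool dx,dy,dz cm [-0.07 -0.28  0.44] roll(rad) -0.006 pos [0.5329 0.0443 0.1279] yaw 90.56847038793119 t 8.3
```

Call:
carry_out:
  plan:
    - [-0.05,-0.15,0,-0.006]
    - [0,-0.15,0.2,0]
    - [0,-0.1,0.2,0]
    - [0,0,0.1,0]
    - [0,0,0.1,0]
    - [0,0,0,0]
    - [0,0,0,0]
    - [0,0,0,0]

```text
time: 8.97
eef_pos: [0.5327, 0.0443, 0.1279]
tcp_rot: [179.7, -0.7, 90.9]
ft_force: [0.7, 0.9, -0.3]
finger_gap: 0.193
```

Call:
carry_out:
  plan:
    - [0,0,0.1,0]
    - [0,0,0.1,0]
    - [0,0,0.1,0]
    - [0,0,0,0]
    - [0,0,0,0]
    - [0,0,0,0]
    - [0,0,0,0]
    - [0,0,0,0]

```text
time: 9.63
eef_pos: [0.5328, 0.0443, 0.1276]
tcp_rot: [179.7, -0.6, 90.9]
ft_force: [-0.4, 0.7, 2.2]
finger_gap: 0.192
```

Call:
carry_out:
  plan:
    - [0,0,-0.4,0]
    - [0,-0.25,-0.2,0]
    - [0,-0.25,0,0]
    - [0,-0.1,0,0]
    - [0,0,0.2,0]
    - [0,0,0.2,0]
    - [0,0,0.2,0]
    - [0,0,0.1,0]

```text
time: 10.3
eef_pos: [0.5261, 0.0437, 0.129]
tcp_rot: [179.7, -0.5, 90.8]
ft_force: [-1.1, -0.7, 8.1]
finger_gap: 0.199
```

Call:
carry_out:
  plan:
    - [0,0,0.15,0]
    - [0,0,0.15,0]
    - [0,0,0.1,0]
    - [0,0,0.1,0]
    - [0,0,0,0]
    - [0,0,0,0]
    - [0,0,0,0]
    - [0,0,0,0]

```text
time: 10.97
eef_pos: [0.526, 0.0438, 0.1306]
tcp_rot: [179.7, -0.3, 90.7]
ft_force: [0.2, 0.6, 0.6]
finger_gap: 0.196
```

Call:
carry_out:
  plan:
    - [0,0,0,0]
    - [0,0,0.2,0]
    - [0,0,0.3,0]
    - [0,0,0.3,0]
    - [0,0,0.3,0]
    - [0,0,0.2,0]
    - [0,0,0,0]
    - [0,0,0,0]
  gripper: 2.3
  newtons: 5

```text
time: 11.63
eef_pos: [0.5312, 0.044, 0.1165]
tcp_rot: [179.1, -0.4, 90.7]
ft_force: [1.1, -0.4, 1.2]
finger_gap: 0.256
```

Call:
carry_out:
  plan:
    - [0,0,0,0]
    - [0,0,0.3,0]
    - [0,0,0.3,0]
    - [0,0,0.3,0]
    - [0,0,0.2,0]
    - [0,0,0,0]
    - [0,0,0,0]
    - [0,0,0,0]
  gripper: 2.9

```text
time: 12.3
eef_pos: [0.5313, 0.0447, 0.1046]
tcp_rot: [179.1, -0.4, 90.7]
ft_force: [0.3, -0.4, 0.3]
finger_gap: 0.308
```

```bash
python3 - <<'E'
from h import *
im=read_camera("scene")[:,:,::-1];cv2.imwrite("pics/s4.png",im)
cv2.imwrite("pics/s4c.png",cv2.resize(im[150:290,200:380],None,fx=4,fy=4,interpolation=cv2.INTER_CUBIC))
print(observe()['ft_force'],observe()['eef_pos'])
E
```

```text
[ 1.0608 -0.274   0.5218] [0.5313 0.0447 0.1046]
```

View pics/s4c.png

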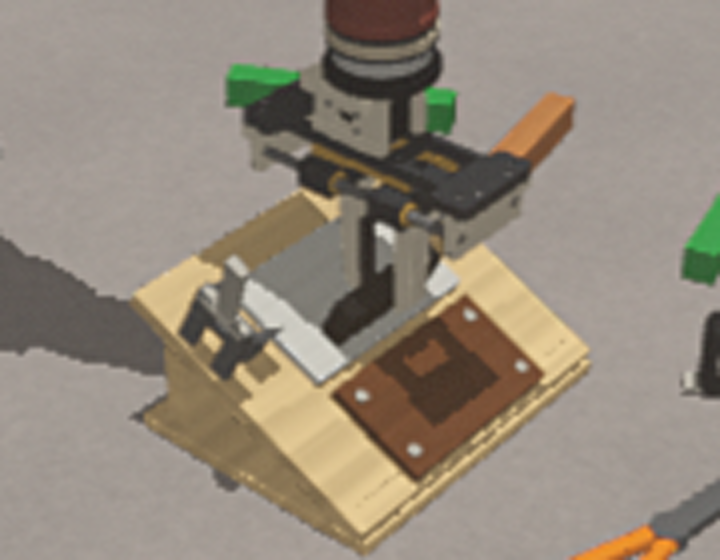

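The plate has tilted down onto the deck with its edge just uphill of the panel (gap near (330,385)). Open further so it can settle, then push with the uphill finger.

Call:
carry_out:
  plan:
    - [0,0,0,0]
    - [0,0,0,0]
    - [0,0,0,0]
    - [0,0,0,0]
    - [0,0,0,0]
    - [0,0,0,0]
    - [0,0,0,0]
    - [0,0,0,0]
  gripper: 5.4

```text
time: 13.02
eef_pos: [0.529, 0.0444, 0.1041]
tcp_rot: [179.4, -0.4, 90.7]
ft_force: [0.4, -1.2, 0.0]
finger_gap: 0.581
```

Call:
carry_out:
  plan:
    - [0,0.2,0,0]
    - [0,0.2,0,0]
    - [0,0.2,0,0]
    - [0,0.2,0,0]
    - [0,0.2,0,0]
    - [0,0.2,0,0]
    - [0,0.2,0,0]
    - [0,0.2,0,0]

```text
time: 13.68
eef_pos: [0.5449, 0.0444, 0.1035]
tcp_rot: [179.6, -0.3, 90.7]
ft_force: [0.0, 0.7, -0.4]
finger_gap: 0.583
```

Call:
carry_out:
  plan:
    - [0,0.2,0,0]
    - [0,0.2,0,0]
    - [0,0.2,0,0]
    - [0,0.2,0,0]
    - [0,0.2,0,0]
    - [0,0.2,0,0]
    - [0,0.2,0,0]
    - [0,0.2,0,0]

```text
time: 14.35
eef_pos: [0.5562, 0.0445, 0.1026]
tcp_rot: [-179.6, -0.2, 90.7]
ft_force: [-5.3, 0.3, 5.1]
finger_gap: 0.583
```

Call:
carry_out:
  plan:
    - [0,0.3,0,0]
    - [0,0.4,0,0]
    - [0,0.5,0,0]
    - [0,0.5,0,0]
    - [0,0.5,0,0]
    - [0,0,0,0]
    - [0,-0.5,0,0]
    - [0,-0.8,0,0]

```text
time: 15.02
eef_pos: [0.5465, 0.0448, 0.1021]
tcp_rot: [-177.0, 0.2, 90.8]
ft_force: [0.2, -0.2, 0.7]
finger_gap: 0.58
```

```bash
python3 - <<'E'
from h import *
im=read_camera("scene")[:,:,::-1];cv2.imwrite("pics/s5.png",im)
A=cv2.resize(im[200:260,250:325],None,fx=8,fy=8,interpolation=cv2.INTER_CUBIC)
cv2.imwrite("pics/s5c.png",A)
print(observe()['ft_force'],observe()['eef_pos'])
E
```

```text
[-1.4845 -0.2823 -0.1705] [0.5442 0.0447 0.1022]
```

View pics/s5c.png

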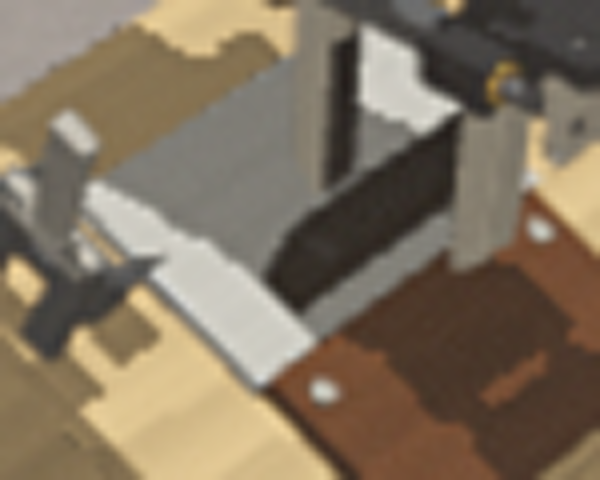

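The edge sits flush against the panel over the visible length ((262,385)→(450,260) in the crop). Retreat up and go to the bar.

Call:
carry_out:
  plan:
    - [0,0,-1,0]
    - [0,0,-2,0]
    - [0,0,-3,0]
    - [0,0,-3,0]
    - [0,0,-3,0]
    - [0,0,-3,0]
    - [0,0,-1,0]
    - [0,0,0,0]
  gripper: 8

```text
time: 15.73
eef_pos: [0.5554, 0.0452, 0.2743]
tcp_rot: [-177.5, 0.2, 90.9]
ft_force: [0.5, 1.2, 0.6]
finger_gap: 0.861
```

```bash
python3 -c "
from h import *
delta([.418,.30,.25],102.3)"
```

```text
tool dx,dy,dz cm [ 25.7  -13.23   2.93] roll(rad) -0.199 pos [0.5554 0.0452 0.2743] yaw 90.89951044898889 t 15.7333
```

```bash
python3 - <<'E'
from h import *
import pickle
p=camera_params("wrist");im=read_camera("wrist")[:,:,::-1];cv2.imwrite("pics/w6.png",im);pickle.dump(p,open("w6.pkl","wb"))
print(proj(p,dk([[-25,-75,8],[-25,75,8],[65,75,8],[65,-75,8],[47,92,33],[47,-92,33],[47,118,47]])))
E
```

```text
[[282.4527 123.6718]
 [282.1757 250.7775]
 [208.3696 262.9774]
 [199.6669 123.7691]
 [230.5862 283.5942]
 [222.7556 104.9201]
 [234.9995 311.5205]]
```

View pics/w6.png

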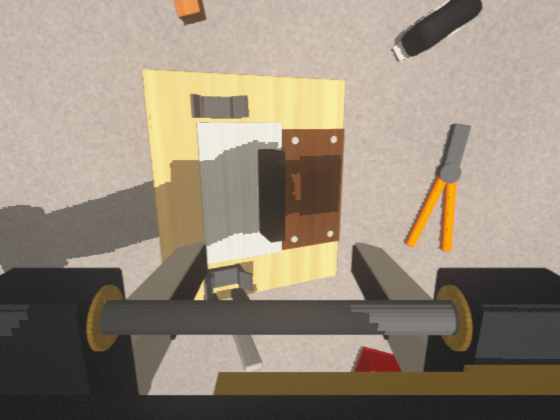

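Call:
carry_out:
  plan:
    - [3.2,-1.6,0.1,-0.025]
    - [3.4,-1.6,0.1,-0.025]
    - [3.4,-1.6,0.2,-0.025]
    - [3.4,-1.5,0.2,-0.025]
    - [3.4,-1.3,0.2,-0.025]
    - [3.4,-1.0,0.2,-0.025]
    - [3,-0.8,0.2,-0.025]
    - [0,0,0,-0.025]

```text
time: 16.45
eef_pos: [0.4355, 0.2708, 0.2568]
tcp_rot: [-177.1, -0.1, 102.2]
ft_force: [-0.2, 1.4, 0.6]
finger_gap: 0.86
```

Wrist view: plate corners (198,124),(282,124),(283,255),(206,265) match the predicted flush pose within 2 px; saddles at (222,106) and (231,279), latch arm leaning out toward (250,365).

```bash
python3 - <<'E'
from h import *
p=camera_params("wrist");im=read_camera("wrist")[:,:,::-1];cv2.imwrite("pics/w7.png",im)
hs=cv2.cvtColor(im,cv2.COLOR_BGR2HSV)
m=(hs[...,1]>120)&(hs[...,0]<16)&(hs[...,2]>60);m[300:]=0
m=cv2.morphologyEx(m.astype(np.uint8),cv2.MORPH_CLOSE,np.ones((5,5)))
c=blob(m);print(cv2.contourArea(c),cv2.minAreaRect(c),cv2.boxPoints(cv2.minAreaRect(c)).round())
# brightness split: top face
mm=np.zeros_like(m);cv2.drawContours(mm,[c],-1,1,-1);v=hs[...,2][mm>0];print(np.percentile(v,[5,25,50,75,95]))
w=ray(p,c[:,0,:],.03);r=cv2.minAreaRect((w[:,:2]*1000).astype(np.float32));print(r)
ys,xs=np.where(mm);print(ys.min(),ys.max())
for y in range(ys.min()+10,ys.max(),25): x=np.where(mm[y])[0];print(y,x.min(),x.max(),hs[y,x.min():x.max()+1:3,2])
delta([r[0][0]/1000,r[0][1]/1000,.03],102.3)
E
```

```text
3800.0 ((287.5, 128.0), (178.0, 23.0), 90.0) [[276.  39.]
 [299.  39.]
 [299. 217.]
 [276. 217.]]
[140. 154. 237. 240. 242.]
((420.39227294921875, 330.46319580078125), (25.66351318359375, 197.1536102294922), 12.526742935180664)
39 217
49 276 299 [191 239 238 238 236 233 239 242]
74 276 298 [194 237 236 238 237 241 241 242]
99 276 298 [188 237 235 238 243 242 241 241]
124 276 298 [181 235 235 238 243 242 240 239]
149 277 297 [194 235 238 242 242 240 240]
174 277 297 [138 141 144 153 153 148 211]
199 277 297 [136 140 141 151 150 146 147]
tool dx,dy,dz cm [ 6.53  0.84 22.62] roll(rad) -0.004 pos [0.4372 0.2676 0.2564] yaw 102.08610442049812 t 16.5
```

```bash
python3 -c "
from h import *
delta([.4204,.3305,.06],102.5)"
```

```text
tool dx,dy,dz cm [ 6.53  0.69 19.62] roll(rad) -0.007 pos [0.4372 0.2676 0.2564] yaw 102.08610442049812 t 16.5
```

Call:
carry_out:
  plan:
    - [1.2,0.2,2,0]
    - [1.3,0.2,3,0]
    - [1.3,0.2,3,0]
    - [1.3,0.1,3,0]
    - [1.0,0.1,3,0]
    - [0.3,0,2.5,0]
    - [0,0,1.5,0]
    - [0,0,0.5,0]
  gripper: 6

```text
time: 17.17
eef_pos: [0.4308, 0.3202, 0.0591]
tcp_rot: [-177.3, 0.7, 101.1]
ft_force: [-0.3, -0.4, 0.5]
finger_gap: 0.645
```

```bash
python3 -c "
from h import *
delta([.4204,.3305,.028],102.5)"
```

```text
tool dx,dy,dz cm [ 1.25 -0.68  3.13] roll(rad) -0.025 pos [0.4308 0.3202 0.0591] yaw 101.0850516939377 t 17.1667
```

Call:
carry_out:
  plan:
    - [0.5,-0.3,0,-0.025]
    - [0.5,-0.3,0.3,0]
    - [0.2,-0.1,0.7,0]
    - [0,0,0.8,0]
    - [0,0,0.7,0]
    - [0,0,0.5,0]
    - [0,0,0.2,0]
    - [0,0,0,0]

```text
time: 17.83
eef_pos: [0.4226, 0.3277, 0.0255]
tcp_rot: [-177.4, 0.7, 102.3]
ft_force: [0.4, -0.2, 0.6]
finger_gap: 0.644
```

```bash
python3 -c "
from h import *
delta([.4204,.3305,.028],102.5)"
```

```text
tool dx,dy,dz cm [ 0.32 -0.16 -0.25] roll(rad) -0.003 pos [0.4226 0.3277 0.0255] yaw 102.30069468025103 t 17.8333
```

Call:
carry_out:
  plan:
    - [0.2,-0.1,-0.2,0]
    - [0.1,-0.1,0,0]
    - [0,0,0,0]
    - [0,0,0,0]
    - [0,0,0,0]
    - [0,0,0,0]
    - [0,0,0,0]
    - [0,0,0,0]
  gripper: 1.5
  newtons: 20

```text
time: 18.5
eef_pos: [0.4206, 0.3311, 0.0289]
tcp_rot: [-177.6, 0.6, 102.3]
ft_force: [0.2, -0.2, -0.8]
finger_gap: 0.277
```

Call:
carry_out:
  plan:
    - [0,0,0,0]
    - [0,0,0,0]
    - [0,0,-1,0]
    - [0,0,-3,0]
    - [0,0,-4,0]
    - [0,0,-4,0]
    - [0,0,-4,0]
    - [0,0,-3,0]

```text
time: 19.17
eef_pos: [0.4239, 0.3302, 0.2202]
tcp_rot: [-176.3, 1.2, 102.4]
ft_force: [0.1, 0.9, -1.7]
finger_gap: 0.281
```

```bash
python3 -c "
from h import *
print(dk([[57,0,14]]), dk([[47,0,10]]))
delta([.49,.041,.24],90.93)"
```

```text
[[0.4788 0.041  0.099 ]] [[0.486  0.0411 0.0911]]
tool dx,dy,dz cm [-29.7    0.15  -1.35] roll(rad) 0.201 pos [0.4239 0.3302 0.2202] yaw 102.42036691899771 t 19.1667
```

Call:
carry_out:
  plan:
    - [-2.5,0,-0.7,0.07]
    - [-3.5,0.3,-0.7,0.07]
    - [-3.8,0.6,-0.7,0.06]
    - [-3.8,0.6,-0.5,0]
    - [-3.8,0.6,-0.3,0]
    - [-3.8,0.6,-0.3,0]
    - [-2.0,0.3,0,0]
    - [0,0,0,0]

```text
time: 19.83
eef_pos: [0.4718, 0.0977, 0.2704]
tcp_rot: [-177.6, 1.2, 90.9]
ft_force: [-0.7, -0.4, -2.6]
finger_gap: 0.283
```

```bash
python3 -c "
from h import *
delta([.492,.041,.24],90.93)"
```

```text
tool dx,dy,dz cm [-5.64  2.06  3.07] roll(rad) -0.001 pos [0.4718 0.0977 0.2704] yaw 90.89836862108992 t 19.8333
```

Call:
carry_out:
  plan:
    - [-1.8,0.7,0,0]
    - [-1.8,0.7,0.5,0]
    - [-1.4,0.5,1,0]
    - [-0.4,0.2,1.5,0]
    - [0,0,1.5,0]
    - [0,0,1,0]
    - [0,0,0,0]
    - [0,0,0,0]

```text
time: 20.5
eef_pos: [0.4891, 0.0434, 0.2141]
tcp_rot: [-177.6, 0.9, 91.1]
ft_force: [0.6, -0.1, -0.8]
finger_gap: 0.279
```

```bash
python3 -c "
from h import *
delta([.492,.041,.16],90.93)"
```

```text
tool dx,dy,dz cm [-0.15  0.51  5.4 ] roll(rad) 0.002 pos [0.4891 0.0434 0.2141] yaw 91.06052368613722 t 20.5
```

Call:
carry_out:
  plan:
    - [0,0.1,1,0]
    - [0,0.1,1.3,0]
    - [-0.1,0.1,1.3,0]
    - [0,0.1,1,0]
    - [0,0.1,0.5,0]
    - [0,0,0.3,0]
    - [0,0,0,0]
    - [0,0,0,0]

```text
time: 21.17
eef_pos: [0.4941, 0.0464, 0.1589]
tcp_rot: [-177.9, 0.7, 91.4]
ft_force: [0.3, -0.0, -1.4]
finger_gap: 0.28
```

```bash
python3 - <<'E'
from h import *
delta([.492,.041,.13],90.93)
im=read_camera("scene")[:,:,::-1];cv2.imwrite("pics/s8.png",im)
w=read_camera("wrist")[:,:,::-1];cv2.imwrite("pics/w8.png",w)
A=cv2.resize(im[165:265,220:345],(500,400),interpolation=cv2.INTER_CUBIC)
B=cv2.resize(w[20:320,160:360],(267,400),interpolation=cv2.INTER_CUBIC)
cv2.imwrite("pics/c8.png",np.hstack([A,B]))
E
```

```text
tool dx,dy,dz cm [-0.5  -0.12  2.91] roll(rad) 0.009 pos [0.4941 0.0464 0.1589] yaw 91.43301355203563 t 21.1667
```

View pics/c8.png

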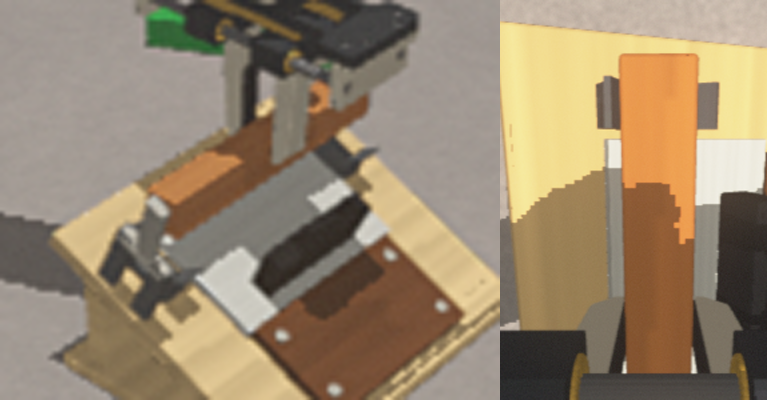

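Bar is centred over saddle_r (saddle 597–718 px, bar 620–698 in the crop) and parallel to the deck; lower gently to contact.

Call:
carry_out:
  plan:
    - [-0.2,-0.05,0.5,0.009]
    - [-0.2,-0.05,0.5,0]
    - [-0.1,0,0.4,0]
    - [0,0,0.4,0]
    - [0,0,0.3,0]
    - [0,0,0.2,0]
    - [0,0,0.1,0]
    - [0,0,0,0]

```text
time: 21.93
eef_pos: [0.493, 0.0401, 0.1339]
tcp_rot: [-178.1, 0.8, 90.8]
ft_force: [-0.1, 0.4, -1.8]
finger_gap: 0.28
```

Call:
carry_out:
  plan:
    - [0,0,0.2,0]
    - [0,0,0.2,0]
    - [0,0,0.2,0]
    - [0,0,0.2,0]
    - [0,0,0,0]
    - [0,0,0,0]
    - [0,0,0,0]
    - [0,0,0,0]

```text
time: 22.6
eef_pos: [0.4939, 0.0406, 0.1313]
tcp_rot: [-178.4, 0.9, 90.8]
ft_force: [0.1, -0.9, -1.2]
finger_gap: 0.277
```

Call:
carry_out:
  plan:
    - [0,0,0.2,0]
    - [0,0,0.2,0]
    - [0,0,0.2,0]
    - [0,0,0.2,0]
    - [0,0,0.2,0]
    - [0,0,0.2,0]
    - [0,0,0,0]
    - [0,0,0,0]

```text
time: 23.27
eef_pos: [0.4939, 0.0408, 0.131]
tcp_rot: [-178.6, 1.4, 90.9]
ft_force: [-0.9, 0.4, -0.7]
finger_gap: 0.287
```

Call:
carry_out:
  plan:
    - [0,0,0,0]
    - [0,0,0.2,0]
    - [0,0,0.2,0]
    - [0,0,0.2,0]
    - [0,0,0,0]
    - [0,0,0,0]
    - [0,0,0,0]
    - [0,0,0,0]
  gripper: 3.3
  newtons: 5

```text
time: 23.93
eef_pos: [0.4941, 0.0407, 0.1225]
tcp_rot: [-178.5, 1.3, 90.9]
ft_force: [0.3, -0.5, -0.3]
finger_gap: 0.358
```

Call:
carry_out:
  plan:
    - [0,0,0,0]
    - [0,0,0,0]
    - [0,0,0,0]
    - [0,0,0,0]
    - [0,0,0,0]
    - [0,0,-0.2,0]
    - [0,0,-0.3,0]
    - [0,0,-0.5,0]
  gripper: 4.5

```text
time: 24.6
eef_pos: [0.494, 0.0408, 0.1326]
tcp_rot: [-178.5, 1.3, 90.9]
ft_force: [0.7, -0.5, -0.0]
finger_gap: 0.482
```

Call:
carry_out:
  plan:
    - [0,0,-1,0]
    - [0,0,-2,0]
    - [0,0,-2.5,0]
    - [0,0,-2.5,0]
    - [0,0,-2.5,0]
    - [0,0,-1,0]
    - [0,0,0,0]
    - [0,0,0,0]
  gripper: 6

```text
time: 25.27
eef_pos: [0.4968, 0.0442, 0.2567]
tcp_rot: [-178.6, 1.3, 91.0]
ft_force: [-0.3, -0.9, 0.3]
finger_gap: 0.645
```

```bash
python3 - <<'E'
from h import *
import pickle
print(observe()['qvel'].round(1))
im=read_camera("scene")[:,:,::-1];cv2.imwrite("pics/s9.png",im)
p=camera_params("wrist");w=read_camera("wrist")[:,:,::-1];cv2.imwrite("pics/w9.png",w);pickle.dump(p,open("w9.pkl","wb"))
print(proj(p,dk([[34,-100,40],[60,-100,40],[60,100,40],[34,100,40],[-25,-75,8],[65,-75,8]])).round(0))
A=cv2.resize(im[165:265,220:345],(400,320),interpolation=cv2.INTER_CUBIC)
B=cv2.resize(w[20:320,130:380],(400,480),interpolation=cv2.INTER_CUBIC)
A=np.vstack([A,np.zeros((160,400,3),np.uint8)])
cv2.imwrite("pics/c9.png",np.hstack([A,B]))
E
```

```text
[ 0.1 -1.2  0.1 -0.6 -0.4  0.4  0.4]
[[299.  90.]
 [271.  89.]
 [273. 303.]
 [296. 297.]
 [335. 120.]
 [253. 120.]]
```

View pics/c9.png

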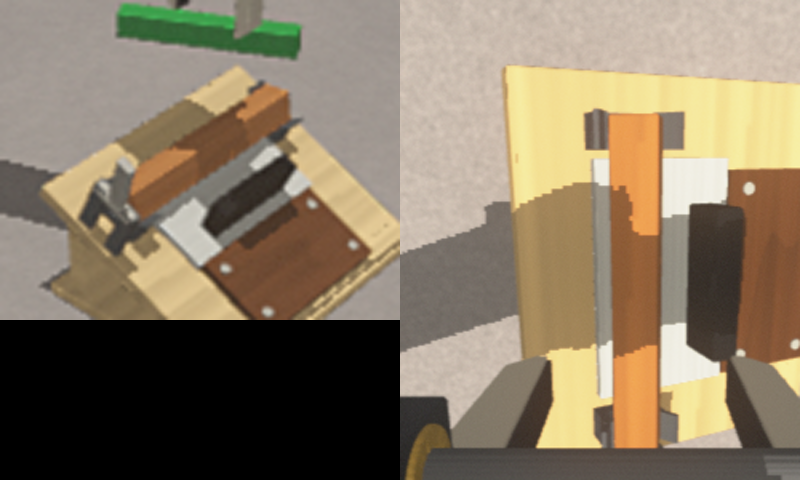

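The crop shows the bar lying along both saddles with the plate still flush; I need numbers to tell whether it has tilted down fully into the slots.

```bash
python3 - <<'E'
from h import *
import pickle
p=pickle.load(open("w9.pkl","rb"));S=camera_params("scene")
q=np.load("deck.npy").copy()
for dz in(0,.003):
    q[2]=.0616+dz
    pts=[[x,y,z] for y in(-100,100) for x in(34,60) for z in(10,40)]
    print("wrist",np.c_[pts,proj(p,dk(pts,q)).round(0)][:4]);print("scene",np.c_[pts,proj(S,dk(pts,q)).round(1)])
    sd=[[x,-92,33] for x in(27,32,62,67)];print("saddle",proj(p,dk(sd,q)).round(0).tolist())
w=cv2.imread("pics/w9.png");hs=cv2.cvtColor(w,cv2.COLOR_BGR2HSV)
for v in(95,105,115,125,250,270): print(v,[tuple(hs[v,u]) for u in range(255,302,3)])
im=cv2.imread("pics/s9.png");h2=cv2.cvtColor(im,cv2.COLOR_BGR2HSV)
m=np.zeros(im.shape[:2],np.uint8);sub=h2[165:265,220:345];m[165:265,220:345]=(sub[...,0]<13)&(sub[...,1]>130);m[240:]=0
n,l,st,_=cv2.connectedComponentsWithStats(m);print(st[st[:,4]>60])
E
```

```text
wrist [[  34. -100.   10.  284.   92.]
 [  34. -100.   40.  299.   90.]
 [  60. -100.   10.  258.   92.]
 [  60. -100.   40.  271.   89.]]
scene [[  34.  -100.    10.   308.3  205. ]
 [  34.  -100.    40.   312.1  198.8]
 [  60.  -100.    10.   302.   198.8]
 [  60.  -100.    40.   305.7  192.5]
 [  34.   100.    10.   260.3  237.5]
 [  34.   100.    40.   263.6  231.2]
 [  60.   100.    10.   253.6  230.5]
 [  60.   100.    40.   256.8  224.1]]
saddle [[303.0, 101.0], [298.0, 100.0], [266.0, 100.0], [261.0, 100.0]]
wrist [[  34. -100.   10.  284.   92.]
 [  34. -100.   40.  300.   90.]
 [  60. -100.   10.  258.   91.]
 [  60. -100.   40.  271.   89.]]
scene [[  34.  -100.    10.   308.3  204.1]
 [  34.  -100.    40.   312.1  197.9]
 [  60.  -100.    10.   302.   197.9]
 [  60.  -100.    40.   305.8  191.6]
 [  34.   100.    10.   260.2  236.6]
 [  34.   100.    40.   263.6  230.3]
 [  60.   100.    10.   253.6  229.6]
 [  60.   100.    40.   256.8  223.2]]
saddle [[303.0, 100.0], [298.0, 100.0], [266.0, 100.0], [260.0, 99.0]]
95 [(np.uint8(11), np.uint8(64), np.uint8(107)), (np.uint
[... 3740 characters left out ...]
nt8(100), np.uint8(245)), (np.uint8(14), np.uint8(168), np.uint8(227)), (np.uint8(15), np.uint8(169), np.uint8(231)), (np.uint8(14), np.uint8(172), np.uint8(230)), (np.uint8(15), np.uint8(167), np.uint8(238)), (np.uint8(15), np.uint8(167), np.uint8(240)), (np.uint8(15), np.uint8(165), np.uint8(239)), (np.uint8(15), np.uint8(166), np.uint8(237)), (np.uint8(14), np.uint8(169), np.uint8(236)), (np.uint8(14), np.uint8(167), np.uint8(236)), (np.uint8(13), np.uint8(152), np.uint8(148)), (np.uint8(18), np.uint8(116), np.uint8(165)), (np.uint8(18), np.uint8(115), np.uint8(166)), (np.uint8(24), np.uint8(103), np.uint8(243))]
[[     0      0    560    420 234862]
 [   303    224     27     16    190]]
```

The bar spans 260–291 px, not the 258–299 px a seated (tilted) bar would show, and its downhill side is just visible: it is still standing level in the slots. I'll press it down on its downhill half with closed fingers.

```bash
python3 - <<'E'
from h import *
import pickle
p=pickle.load(open("w9.pkl","rb"))
print(ray(p,[[260.5,105],[290.5,105],[263,270],[290.5,270],[276,90]],.13))
delta([.508,.041,.15],90.9)
E
```

```text
[[ 0.4773  0.1284  0.13  ]
 [ 0.5017  0.1287  0.13  ]
 [ 0.4797 -0.0198  0.13  ]
 [ 0.5056 -0.0191  0.13  ]
 [ 0.4898  0.14    0.13  ]]
tool dx,dy,dz cm [-0.1   1.44 10.54] roll(rad) 0.001 pos [0.4963 0.0441 0.2557] yaw 90.95787768092423 t 25.3667
```

Call:
carry_out:
  plan:
    - [-0.1,0.4,1,0]
    - [-0.1,0.4,1.5,0]
    - [-0.1,0.2,1.5,0]
    - [0,0,1.5,0]
    - [0,0,1.5,0]
    - [0,0,1,0]
    - [0,0,0.5,0]
    - [0,0,0,0]
  gripper: 0
  newtons: 20

```text
time: 26.03
eef_pos: [0.4993, 0.037, 0.1545]
tcp_rot: [-177.4, 1.4, 91.0]
ft_force: [0.2, 1.0, -0.2]
finger_gap: 0.121
```

```bash
python3 - <<'E'
from h import *
delta([.508,.041,.15],90.9)
E
```

```text
tool dx,dy,dz cm [0.4 0.9 0.4] roll(rad) 0.002 pos [0.4993 0.037  0.1545] yaw 91.00132382594704 t 26.0333
```

Call:
carry_out:
  plan:
    - [0.2,0.4,0,0]
    - [0.2,0.4,0,0]
    - [0,0.2,0.3,0]
    - [0,0,0.3,0]
    - [0,0,0.3,0]
    - [0,0,0.3,0]
    - [0,0,0.3,0]
    - [0,0,0.3,0]

```text
time: 26.7
eef_pos: [0.5159, 0.0425, 0.1385]
tcp_rot: [-178.2, 1.2, 91.0]
ft_force: [0.7, 0.3, 5.8]
finger_gap: 0.005
```

Call:
carry_out:
  plan:
    - [0,0,0.3,0]
    - [0,0,0.3,0]
    - [0,0,0.3,0]
    - [0,0,0.3,0]
    - [0,0,0.3,0]
    - [0,0,0.3,0]
    - [0,0,0.3,0]
    - [0,0,0.3,0]

```text
time: 27.37
eef_pos: [0.5206, 0.0426, 0.1157]
tcp_rot: [-179.0, 1.1, 91.0]
ft_force: [2.2, -0.1, 1.7]
finger_gap: 0.008
```

Call:
carry_out:
  plan:
    - [0,0,-0.5,0]
    - [0,0,-1,0]
    - [0,0,-2,0]
    - [0,0,-3,0]
    - [0,0,-3.5,0]
    - [0,0,-3,0]
    - [0,0,-1,0]
    - [0,0,0,0]

```text
time: 28.03
eef_pos: [0.5166, 0.0455, 0.2621]
tcp_rot: [-178.0, 1.2, 91.1]
ft_force: [0.2, 0.3, -0.9]
finger_gap: 0.004
```

```bash
cat >> h.py <<'E'
def barcheck(name,dz=.003):
    p=camera_params("wrist");w=read_camera("wrist")[:,:,::-1];cv2.imwrite(f"pics/{name}.png",w)
    q=np.load("deck.npy").copy();q[2]+=dz;hs=cv2.cvtColor(w,cv2.COLOR_BGR2HSV).astype(int)
    for y in(-92,-60,60):
        E=proj(p,dk([[60,y,10],[60,y,40],[34,y,40]],q));v=int(round(E[1,1]))
        if not 0<=v<420: continue
        row=hs[v];u=[i for i in range(max(0,int(E[0,0])-25),int(E[2,0])+25) if row[i,0]<18 and row[i,1]>125]
        if u: print("y",y,"v",v,"seated predicts bottom/top/top edges",E[:,0].round(0),"seen",u[0],u[-1],"V",row[u[0]:u[-1]+1:3,2])
    for y in(-75,75):
        E=proj(p,dk([[-25,y,8],[65,y,8]],q));print("plate corner pred",E.round(0).tolist())
    return p,w,hs
E
python3 - <<'E'
from h import *
p,w,hs=barcheck("w10");print(observe()["eef_pos"],observe()["tcp_rot"])
for v in(140,200,230):
    print(v,[int(x) for x in hs[v,200:360:4,2]])
E
```

```text
y -92 v 101 seated predicts bottom/top/top edges [239. 250. 278.] seen 239 273 V [197 238 236 237 237 237 233 235 240 242 206 144]
y -60 v 140 seated predicts bottom/top/top edges [241. 251. 278.] seen 241 273 V [153 149 148 149 151 148 153 155 154 150 117]
plate corner pred [[318.0, 121.0], [234.0, 121.0]]
plate corner pred [[313.0, 254.0], [239.0, 267.0]]
[0.5164 0.0455 0.2613] [-177.9555    1.2306   91.0927]
140 [244, 244, 244, 244, 244, 244, 241, 222, 141, 156, 157, 149, 148, 149, 148, 153, 155, 150, 118, 215, 241, 240, 240, 242, 240, 240, 242, 241, 241, 212, 142, 146, 224, 224, 146, 144, 144, 142, 146, 148]
200 [165, 159, 161, 161, 159, 161, 161, 159, 160, 139, 151, 140, 140, 140, 151, 149, 145, 147, 105, 145, 147, 147, 147, 99, 55, 53, 53, 60, 60, 65, 62, 82, 83, 85, 82, 82, 121, 133, 131, 131]
230 [171, 163, 159, 165, 161, 163, 164, 163, 161, 130, 149, 143, 139, 146, 151, 149, 146, 146, 109, 236, 239, 240, 239, 136, 61, 60, 60, 64, 68, 68, 68, 139, 138, 132, 137, 131, 127, 141, 137, 135]
```

Still level (its downhill side shows as the dark strip, single face seen): the tips slid off the edge. Press again, nearer the bar's downhill top edge.

```bash
python3 - <<'E'
from h import *
delta([.506,.041,.155],90.9)
E
```

```text
tool dx,dy,dz cm [-0.2  -0.67 10.67] roll(rad) 0.003 pos [0.5164 0.0455 0.2613] yaw 91.09267802809181 t 28.0833
```

Call:
carry_out:
  plan:
    - [-0.1,-0.2,1.5,0]
    - [-0.1,-0.2,2,0]
    - [-0.1,-0.2,2,0]
    - [0,-0.2,2,0]
    - [0,-0.1,1.5,0]
    - [0,0,1,0]
    - [0,0,0,0]
    - [0,0,0,0]

```text
time: 28.75
eef_pos: [0.4938, 0.0383, 0.1518]
tcp_rot: [-176.8, 1.4, 91.2]
ft_force: [-0.8, -0.5, 0.6]
finger_gap: 0.004
```

```bash
python3 - <<'E'
from h import *
delta([.506,.041,.145],90.9)
E
```

```text
tool dx,dy,dz cm [0.26 1.26 0.61] roll(rad) 0.005 pos [0.4938 0.0383 0.1518] yaw 91.19969381092662 t 28.75
```

Call:
carry_out:
  plan:
    - [0.1,0.4,0,0]
    - [0.1,0.4,0,0]
    - [0,0.3,0,0]
    - [0,0.1,0,0]
    - [0,0,0,0]
    - [0,0,0,0]
    - [0,0,0.2,0]
    - [0,0,0.2,0]

```text
time: 29.42
eef_pos: [0.5086, 0.0412, 0.1493]
tcp_rot: [-177.1, 1.3, 91.2]
ft_force: [0.4, -0.6, 0.0]
finger_gap: 0.008
```

```bash
python3 - <<'E'
from h import *
delta([.507,.041,.145],90.9)
E
```

```text
tool dx,dy,dz cm [-0.01 -0.14  0.44] roll(rad) 0.005 pos [0.5086 0.0412 0.1493] yaw 91.181366536622 t 29.4167
```

Call:
carry_out:
  plan:
    - [0,0,0.2,0]
    - [0,0,0.2,0]
    - [0,0,0.2,0]
    - [0,0,0.3,0]
    - [0,0,0.3,0]
    - [0,0,0.3,0]
    - [0,0,0.3,0]
    - [0,0,0.3,0]

```text
time: 30.08
eef_pos: [0.5238, 0.0416, 0.142]
tcp_rot: [-179.4, 1.4, 91.1]
ft_force: [2.7, -0.3, 4.9]
finger_gap: 0.005
```

Call:
carry_out:
  plan:
    - [0,0,0.4,0]
    - [0,0,0.4,0]
    - [0,0,0.4,0]
    - [0,0,0.4,0]
    - [0,0,0,0]
    - [0,0,0,0]
    - [0,0,0,0]
    - [0,0,0,0]

```text
time: 30.75
eef_pos: [0.539, 0.0418, 0.1327]
tcp_rot: [178.5, 1.2, 91.0]
ft_force: [2.3, -0.1, 2.0]
finger_gap: 0.006
```

Call:
carry_out:
  plan:
    - [0,0,-0.5,0]
    - [0,0,-1,0]
    - [0,-0.6,-2,0]
    - [0,-0.8,-3,0]
    - [0,-0.8,-3,0]
    - [0,-0.8,-2.5,0]
    - [0,-0.3,-0.5,0]
    - [0,0,0,0]

```text
time: 31.42
eef_pos: [0.4937, 0.0442, 0.261]
tcp_rot: [179.7, 1.3, 91.1]
ft_force: [0.4, 0.0, -1.4]
finger_gap: 0.005
```

```bash
python3 - <<'E'
from h import *
p,w,hs=barcheck("w11");print(observe()["eef_pos"],observe()["tcp_rot"])
im=read_camera("scene")[:,:,::-1];t=read_camera("top")[:,:,::-1];cv2.imwrite("pics/s11.png",im)
c=lambda a,x,y,ww,h,W,H:cv2.resize(a[y:y+h,x:x+ww],(W,H),interpolation=cv2.INTER_CUBIC)
A=c(im,235,185,85,63,480,360);B=c(w,190,80,120,225,320,600);C=c(im,285,180,40,20,480,240)
cv2.imwrite("pics/c11.png",np.hstack([np.vstack([A,C]),B]))
E
```

```text
y -92 v 99 seated predicts bottom/top/top edges [257. 271. 298.] seen 278 320 V [204 230 228 225 222 218 227 231 229 231 234 197 193 187 225]
y -60 v 139 seated predicts bottom/top/top edges [258. 271. 297.] seen 278 318 V [205 227 225 221 224 228 230 229 229 229 228 186 187 195]
y 60 v 266 seated predicts bottom/top/top edges [259. 271. 295.] seen 278 314 V [105  67 130 132 131 131 129 131 131 129 130 130 184]
plate corner pred [[332.0, 120.0], [252.0, 120.0]]
plate corner pred [[326.0, 253.0], [254.0, 267.0]]
[0.494  0.0443 0.2605] [179.7173   1.2869  91.128 ]
```

View pics/c11.png

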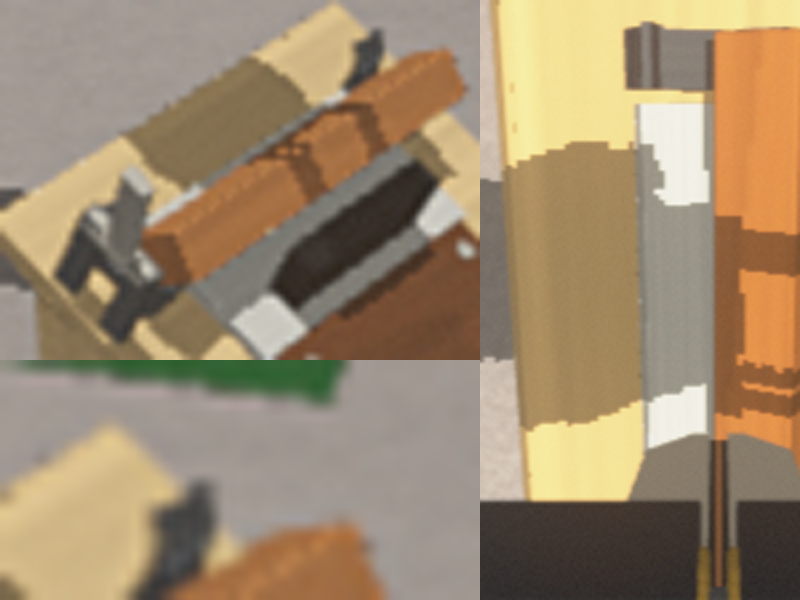

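The bar has rolled onto the downhill cheeks (left edge 278 px, ~20 mm too far downhill); the plate is still flush. I'll regrasp the bar and set it again, then tip it in by pushing its top from the uphill side.

```bash
python3 - <<'E'
from h import *
delta([.512,.041,.15],90.9)
E
```

```text
tool dx,dy,dz cm [-0.07  1.8  10.86] roll(rad) 0.004 pos [0.4938 0.0438 0.2585] yaw 91.10448911534503 t 31.5667
```

Call:
carry_out:
  plan:
    - [-0.1,0.5,0.5,0]
    - [-0.1,0.5,1.5,0]
    - [-0.1,0.5,2,0]
    - [0,0.3,2,0]
    - [0,0,2,0]
    - [0,0,1.5,0]
    - [0,0,0.5,0]
    - [0,0,0,0]
  gripper: 6

```text
time: 32.23
eef_pos: [0.5108, 0.0364, 0.1414]
tcp_rot: [-179.0, 1.3, 91.0]
ft_force: [-0.7, -0.6, 0.7]
finger_gap: 0.529
```

```bash
python3 - <<'E'
from h import *
delta([.512,.041,.128],90.9)
E
```

```text
tool dx,dy,dz cm [0.48 0.15 1.33] roll(rad) 0.003 pos [0.5108 0.0364 0.1414] yaw 91.04999366186166 t 32.2333
```

Call:
carry_out:
  plan:
    - [0.2,0.1,0.2,0]
    - [0.2,0,0.4,0]
    - [0,0,0.4,0]
    - [0,0,0.2,0]
    - [0,0,0,0]
    - [0,0,0,0]
    - [0,0,0,0]
    - [0,0,0,0]

```text
time: 32.9
eef_pos: [0.5135, 0.0412, 0.1296]
tcp_rot: [-179.2, 1.3, 91.1]
ft_force: [0.3, -0.2, 0.5]
finger_gap: 0.644
```

Call:
carry_out:
  plan:
    - [0,0,0,0]
    - [0,0,0,0]
    - [0,0,0,0]
    - [0,0,0,0]
    - [0,0,0,0]
    - [0,0,0,0]
    - [0,0,0,0]
    - [0,0,0,0]
  gripper: 1.5
  newtons: 12

```text
time: 33.57
eef_pos: [0.5121, 0.0411, 0.1304]
tcp_rot: [-179.0, 1.3, 91.0]
ft_force: [-1.0, -0.4, 1.0]
finger_gap: 0.403
```

Call:
carry_out:
  plan:
    - [0,0,0,0]
    - [0,0,0,0]
    - [0,0,0,0]
    - [0,0,-0.3,0]
    - [0,0,-0.5,0]
    - [0,0,-1,0]
    - [0,0,-1,0]
    - [0,0,-1,0]
  newtons: 25

```text
time: 34.23
eef_pos: [0.5116, 0.0414, 0.1686]
tcp_rot: [-178.8, 1.3, 91.1]
ft_force: [0.3, 0.4, -1.4]
finger_gap: 0.383
```

```bash
python3 - <<'E'
from h import *
p,w,hs=barcheck("w12");o=observe();print(o["eef_pos"],o["tcp_rot"],o["finger_gap"])
for v in(60,80,100,130,160): 
    u=[i for i in range(180,400) if hs[v,i,0]<18 and hs[v,i,1]>125]
    if u: print(v,u[0],u[-1],hs[v,u[0]:u[-1]+1:3,2])
E
```

```text
y -92 v 85 seated predicts bottom/top/top edges [223. 237. 280.] seen 238 303 V [179 227 229 226 226 222 222 219 217 216 216 224 228 229 229 227 228 229
 229 233 199 180]
y -60 v 144 seated predicts bottom/top/top edges [225. 239. 280.] seen 241 303 V [205 224 225 225 220 220 217 221 226 228 228 228 227 228 227 227 227 227
 232 184 174]
plate corner pred [[332.0, 117.0], [216.0, 117.0]]
plate corner pred [[324.0, 291.0], [226.0, 316.0]]
[0.5131 0.0418 0.1708] [-179.0196    1.3121   91.0484] 0.38155260882388636
60 252 305 [214 210 211 209 199 200 210 220 224 224 224 225 227 229 230 227 179 179]
80 238 317 [186 226 229 227 226 223 221 221 218 215 215 224 229 229 228 227 227 228
 230 233 201 182 181 179 176 179 192]
100 239 316 [197 228 226 228 223 222 221 219 216 221 227 228 229 230 229 228 228 228
 230 232 181 179 178 180 182 184]
130 241 399 [221 225 227 225 223 220 219 216 216 224 228 228 228 228 227 227 229 228
 232 189 176 176 178 181 181 219 241 238 239 241 177 139 142 141 146 147
 140 142 142 149 144 143 145 141 142 145 148 145 146 146 142 143 151]
160 242 399 [136 140 140 138 136 133 136 137 142 141 142 141 142 194 227 227 227 227
 225 177 171 171 172 180 175  70  65  70  71  71  68  71  69  69  88 132
 134 133 137 134 135 136 131 133 136 140 139 140 137 133 138 141 136]
```

The bar is gripped across its diagonal: it had rolled ~70° and nested against the downhill flare. From there a push at its top toward uphill should tip it directly into the slots, so I set it back down where it was and open.

Call:
carry_out:
  plan:
    - [0,0,0.7,0]
    - [0,-0.05,0.8,0]
    - [0,-0.05,0.8,0]
    - [0,0,0.7,0]
    - [0,0,0.5,0]
    - [0,0,0.3,0]
    - [0,0,0.1,0]
    - [0,0,0,0]

```text
time: 34.95
eef_pos: [0.5118, 0.0407, 0.1315]
tcp_rot: [-179.1, 1.5, 91.0]
ft_force: [-1.2, 0.1, 0.3]
finger_gap: 0.382
```

```bash
python3 - <<'E'
from h import *
delta([.512,.041,.1304],90.9);print(observe()["ft_force"])
E
```

```text
tool dx,dy,dz cm [0.03 0.02 0.1 ] roll(rad) 0.002 pos [0.5118 0.0407 0.1315] yaw 91.04095419913607 t 34.95
[-1.2434  0.1473  0.2595]
```

Call:
carry_out:
  plan:
    - [0,0,-0.4,0]
    - [0,0,-0.4,0]
    - [0,-0.4,-0.1,0]
    - [0,-0.4,0,0]
    - [0,-0.1,0,0]
    - [0,0,0.3,0]
    - [0,0,0.4,0]
    - [0,0,0.4,0]

```text
time: 35.62
eef_pos: [0.501, 0.0406, 0.128]
tcp_rot: [-179.0, 1.4, 91.1]
ft_force: [0.2, -0.5, -1.9]
finger_gap: 0.38
```

Call:
carry_out:
  plan:
    - [0,0,0.2,0]
    - [0,0,0.2,0]
    - [0,0,0.2,0]
    - [0,0,0.2,0]
    - [0,0,0,0]
    - [0,0,0,0]
    - [0,0,0,0]
    - [0,0,0,0]

```text
time: 36.28
eef_pos: [0.501, 0.0407, 0.1263]
tcp_rot: [-179.1, 1.8, 91.1]
ft_force: [-0.5, -0.5, 2.3]
finger_gap: 0.384
```

Call:
carry_out:
  plan:
    - [0,0,0,0]
    - [0,0,0,0]
    - [0,-0.2,0,0]
    - [0,-0.2,0,0]
    - [0,-0.2,0,0]
    - [0,-0.2,0,0]
    - [0,-0.2,0,0]
    - [0,-0.2,0,0]
  gripper: 4.6
  newtons: 10

```text
time: 36.95
eef_pos: [0.4886, 0.0405, 0.1254]
tcp_rot: [-179.0, 1.7, 91.1]
ft_force: [2.2, 0.7, 0.1]
finger_gap: 0.495
```

Call:
carry_out:
  plan:
    - [0,-0.2,0,0]
    - [0,-0.2,0,0]
    - [0,-0.2,0,0]
    - [0,-0.2,0,0]
    - [0,0,0,0]
    - [0,0,0,0]
    - [0,0,0,0]
    - [0,0,0,0]

```text
time: 37.62
eef_pos: [0.4868, 0.0405, 0.1282]
tcp_rot: [-180.0, 1.6, 91.0]
ft_force: [2.6, -0.3, 0.4]
finger_gap: 0.491
```

Call:
carry_out:
  plan:
    - [0,-0.3,0,0]
    - [0,-0.4,0,0]
    - [0,-0.4,0,0]
    - [0,-0.4,0,0]
    - [0,-0.3,0,0]
    - [0,0,0,0]
    - [0,0,0,0]
    - [0,0,0,0]

```text
time: 38.28
eef_pos: [0.4827, 0.0405, 0.1332]
tcp_rot: [178.1, 1.4, 90.8]
ft_force: [2.9, -1.3, 2.1]
finger_gap: 0.497
```

Call:
carry_out:
  plan:
    - [0,0.5,0,0]
    - [0,0.3,-0.5,0]
    - [0,0.2,-1.5,0]
    - [0,0,-3,0]
    - [0,0,-3,0]
    - [0,0,-3,0]
    - [0,0,-2,0]
    - [0,0,0,0]

```text
time: 38.95
eef_pos: [0.4762, 0.0447, 0.2618]
tcp_rot: [-179.3, 1.5, 91.1]
ft_force: [0.1, 0.4, -0.3]
finger_gap: 0.494
```

```bash
python3 - <<'E'
from h import *
p,w,hs=barcheck("w13");o=observe();print(o["eef_pos"],o["tcp_rot"],p["pose"][:3,3])
q=np.load("deck.npy").copy();q[2]+=.003
for y in (-92,-60):
    E=proj(p,dk([[60,y,10],[60,y,40],[34,y,40],[34,y,10]],q));print(E.round(0).tolist())
for v in(90,100,115,130,150): 
    u=[i for i in range(200,360) if hs[v,i,0]<18 and hs[v,i,1]>125]
    if u: print(v,u[0],u[-1],hs[v,u[0]:u[0]+70:2,2])
m=((hs[...,0]<18)&(hs[...,1]>135)).astype(np.uint8);m[:, :220]=0;m[:,330:]=0
for u in(270,275,280,285,290): y=np.where(m[:300,u])[0];print(u,y.min(),y.max())
E
```

```text
y -92 v 100 seated predicts bottom/top/top edges [279. 295. 321.] seen 283 321 V [166 160 165 169 212 234 232 232 233 230 228 233 237]
y -60 v 139 seated predicts bottom/top/top edges [279. 294. 320.] seen 282 319 V [164 156 164 166 186 232 230 231 232 230 236 235 235]
y 60 v 266 seated predicts bottom/top/top edges [279. 292. 315.] seen 281 315 V [159 166 169 170 203 227 225 235 238 234 231 232]
plate corner pred [[352.0, 120.0], [273.0, 121.0]]
plate corner pred [[344.0, 253.0], [274.0, 267.0]]
[0.4753 0.0444 0.2601] [-179.1711    1.4932   91.1387] [0.4767 0.1206 0.4115]
[[279.0, 101.0], [295.0, 100.0], [321.0, 101.0], [304.0, 102.0]]
[[279.0, 137.0], [294.0, 139.0], [320.0, 138.0], [303.0, 136.0]]
100 283 321 [166 161 157 165 169 169 212 235 233 232 232 233 233 232 229 228 232 237
 237 218 137 132 142 246 246 246 246 246 246 247 246 245 245 245 246]
115 281 320 [170 162 162 161 168 170 169 216 235 233 232 232 233 232 232 233 235 236
 236 237 240 245 245 246 246 246 246 246 246 247 247 245 245 244 245]
130 282 359 [166 162 157 167 168 167 184 235 233 232 231 231 231 230 232 235 236 236
 236 231 241 241 241 242 242 240 242 240 242 242 243 241 240 242 241]
150 282 319 [158 153 156 163 164 166 190 214 228 229 229 231 230 229 232 236 235 234
 234 230 241 240 241 169  73  74  74  73  73  71  73  72  70  71  74]Traceback (most recent call last):
  File "<stdin>", line 10, in <module>
    return umr_minimum(a, axis, None, out, keepdims, initial, where)
ValueError: zero-size array to reduction operation minimum which has no identity
```

Now the picture agrees with a seated bar: uphill side seen 282–295 px (predicted 279–295), top 295–320 px (predicted 294–321), at both ends. Next the latch.

```bash
python3 - <<'E'
from h import *
import pickle
q=np.load("deck.npy").copy();q[2]+=.003;np.save("deck2.npy",q)
w=cv2.imread("pics/w13.png");hs=cv2.cvtColor(w,cv2.COLOR_BGR2HSV);p=camera_params("wrist")
m=((hs[...,0]<18)&(hs[...,1]>135));print("bar end v",[int(np.where(m[60:200,u])[0].min()+60) for u in(300,308,315) if m[60:200,u].any()],"pred y=-100",proj(p,dk([[47,-100,40]],q)))
h=dk([[47,118,47]],q)[0];print("hinge",h)
for th in(0,.35,.8,1.2,1.57,1.9):
    a=.33-th;print(th,"tip",dk([[47,118+66*np.sin(a),47+66*np.cos(a)]],q)[0],"r45",dk([[47,118+45*np.sin(a),47+45*np.cos(a)]],q)[0])
S=camera_params("scene");im=cv2.imread("pics/s11.png")
print(proj(S,dk([[47,118,47],[47,118+66*np.sin(.33),47+66*np.cos(.33)],[47,118,113]],q)))
delta([.52,-.14,.25],90.9)
E
```

```text
bar end v [93, 93, 93] pred y=-100 [[310.0022  89.672 ]]
hinge [ 0.5041 -0.0766  0.1274]
0 tip [ 0.5316 -0.0976  0.1836] r45 [ 0.5228 -0.0909  0.1657]
0.35 tip [ 0.5327 -0.0749  0.1868] r45 [ 0.5236 -0.0754  0.1679]
0.8 tip [ 0.5292 -0.0463  0.1804] r45 [ 0.5212 -0.056   0.1635]
1.2 tip [ 0.5217 -0.0259  0.1657] r45 [ 0.5161 -0.042   0.1535]
1.57 tip [ 0.5124 -0.0141  0.1467] r45 [ 0.5097 -0.034   0.1406]
1.9 tip [ 0.503  -0.0106  0.1274] r45 [ 0.5033 -0.0316  0.1274]
[[256.0726 228.3855]
 [257.1347 218.1204]
 [263.6247 213.4163]]
tool dx,dy,dz cm [-18.49   4.13   1.43] roll(rad) 0.004 pos [0.4753 0.0444 0.2601] yaw 91.13871566653074 t 39.0
```

Call:
carry_out:
  plan:
    - [-2,0.4,-0.2,0]
    - [-3.3,0.7,0,0]
    - [-3.7,0.8,0,0]
    - [-3.7,0.8,0,0]
    - [-3.3,0.8,0,0]
    - [-1.5,0.4,0,0]
    - [0,0,0,0]
    - [0,0,0,0]
  gripper: 0
  newtons: 20

```text
time: 39.67
eef_pos: [0.5072, -0.1323, 0.2513]
tcp_rot: [-176.9, 1.0, 91.8]
ft_force: [1.2, 1.1, 0.3]
finger_gap: 0.01
```

```bash
python3 - <<'E'
from h import *
delta([.523,-.13,.172],90.9)
E
```

```text
tool dx,dy,dz cm [0.31 2.01 7.82] roll(rad) 0.015 pos [ 0.5072 -0.1323  0.2513] yaw 91.78684683212647 t 39.6667
```

Call:
carry_out:
  plan:
    - [0,0.4,1,0.015]
    - [0,0.5,1.5,0]
    - [0,0.5,1.8,0]
    - [0,0.4,1.8,0]
    - [0,0.2,1.2,0]
    - [0,0,0.5,0]
    - [0,0,0,0]
    - [0,0,0,0]

```text
time: 40.33
eef_pos: [0.5179, -0.1153, 0.162]
tcp_rot: [-176.1, 0.4, 92.0]
ft_force: [0.6, -0.5, -0.0]
finger_gap: 0.004
```

```bash
python3 - <<'E'
from h import *
delta([.522,-.075,.172],90.9)
E
```

```text
tool dx,dy,dz cm [ 4.01  0.48 -1.06] roll(rad) 0.019 pos [ 0.5179 -0.1153  0.162 ] yaw 91.9697491800262 t 40.3333
```

Call:
carry_out:
  plan:
    - [0.4,0.1,-0.4,0.01]
    - [0.6,0.1,-0.3,0.01]
    - [0.6,0,0,0]
    - [0.6,0,0,0]
    - [0.6,0,0,0]
    - [0.6,0,0,0]
    - [0.6,0,0,0]
    - [0.6,0,0,0]

```text
time: 41.0
eef_pos: [0.5199, -0.0724, 0.1718]
tcp_rot: [-176.3, 1.2, 90.5]
ft_force: [0.1, -4.5, 0.4]
finger_gap: 0.005
```

Call:
carry_out:
  plan:
    - [0.7,0,0.1,0]
    - [0.7,0,0.1,0]
    - [0.7,0,0.1,0]
    - [0.7,0,0.1,0]
    - [0.7,-0.1,0.1,0]
    - [0.7,-0.1,0.1,0]
    - [0,0,0,0]
    - [0,0,0,0]

```text
time: 41.67
eef_pos: [0.5186, -0.0179, 0.1659]
tcp_rot: [-176.6, 0.7, 90.8]
ft_force: [0.5, -1.2, -0.2]
finger_gap: 0.005
```

Call:
carry_out:
  plan:
    - [0,0,-0.8,0]
    - [0,0,-1,0]
    - [-0.5,-0.3,-0.5,0]
    - [-0.7,-0.4,0,0]
    - [-0.3,-0.2,0,0]
    - [0,0,0,0]
    - [0,0,0.4,0]
    - [0,0,0.5,0]

```text
time: 42.33
eef_pos: [0.5093, -0.0339, 0.1837]
tcp_rot: [-176.7, 0.6, 90.7]
ft_force: [0.5, -0.1, 0.1]
finger_gap: 0.006
```

```bash
python3 - <<'E'
from h import *
delta([.507,-.028,.15],90.9)
S=camera_params("scene");im=read_camera("scene")[:,:,::-1];cv2.imwrite("pics/s14.png",im)
E
```

```text
tool dx,dy,dz cm [ 0.62 -0.02  3.37] roll(rad) -0.004 pos [ 0.5093 -0.0339  0.1837] yaw 90.65437327324787 t 42.3333
```

Call:
carry_out:
  plan:
    - [0.2,-0.2,0.5,0]
    - [0.2,-0.1,0.5,0]
    - [0,0,0.5,0]
    - [0,0,0.4,0]
    - [0,-0.05,0.4,0]
    - [0,-0.05,0.4,0]
    - [0,-0.05,0.3,0]
    - [0,-0.05,0.3,0]

```text
time: 43.05
eef_pos: [0.4994, -0.0269, 0.1503]
tcp_rot: [-176.3, 0.5, 90.9]
ft_force: [-6.0, 0.0, 31.6]
finger_gap: 0.006
```

Call:
carry_out:
  plan:
    - [0,-0.1,0.3,0]
    - [0,-0.1,0.3,0]
    - [0,-0.1,0.3,0]
    - [0,-0.1,0.3,0]
    - [0,-0.1,0.3,0]
    - [0,0,0,0]
    - [0,0,0,0]
    - [0,0,0,0]

```text
time: 43.72
eef_pos: [0.5008, -0.0274, 0.1526]
tcp_rot: [-177.6, 1.1, 90.9]
ft_force: [0.4, 0.5, 0.2]
finger_gap: 0.003
```

Call:
carry_out:
  plan:
    - [0,0,-0.5,0]
    - [0,0,-1,0]
    - [0,0,-2,0]
    - [0,0,-3,0]
    - [0,0,-3,0]
    - [0,0,-2,0]
    - [0,0,0,0]
    - [0,0,0,0]

```text
time: 44.38
eef_pos: [0.5062, -0.0261, 0.2724]
tcp_rot: [-177.5, 1.1, 90.8]
ft_force: [-0.8, 0.2, -0.0]
finger_gap: 0.005
```

```bash
python3 - <<'E'
from h import *
q=np.load("deck2.npy")
p,w,hs=barcheck("w15");S=camera_params("scene");im=read_camera("scene")[:,:,::-1];cv2.imwrite("pics/s15.png",im);print(observe()["eef_pos"])
# grey latch arm: low-saturation, in wrist row/col profile near tip
t=lambda th,r,x=47:[x,118+r*np.sin(.33-th),47+r*np.cos(.33-th)]
for th in(1.3,1.5,1.7,1.9): print(th,"wrist tip",proj(p,dk([t(th,66),t(th,66,39),t(th,66,55)],q)).round(0).tolist(),"scene tip",proj(S,dk([t(th,66)],q)).round(1).tolist())
E=proj(p,dk([t(1.9,66)],q))[0];u=int(E[0])
print("col",u,[(v,int(hs[v,u,1]),int(hs[v,u,2])) for v in range(int(E[1])-40,int(E[1])+50,4) if 0<=v<420])
old=cv2.imread("pics/s11.png")
h2=cv2.cvtColor(im,cv2.COLOR_BGR2HSV)
for th in(1.3,1.6,1.9):
  for r in(30,45,60): 
    a,b=proj(S,dk([t(th,r)],q))[0];print(th,r,(round(a),round(b)),h2[int(round(b)),int(round(a))])
E
```

```text
y -92 v 9 seated predicts bottom/top/top edges [253. 265. 294.] seen 257 293 V [152 157 161 228 227 227 228 227 225 221 227 232 215]
y -60 v 53 seated predicts bottom/top/top edges [254. 265. 293.] seen 256 292 V [162 156 162 173 226 226 227 227 226 229 233 232 232]
y 60 v 192 seated predicts bottom/top/top edges [256. 267. 292.] seen 259 272 V [116 117 119 124 132]
plate corner pred [[332.0, 48.0], [247.0, 40.0]]
plate corner pred [[327.0, 193.0], [251.0, 201.0]]
[ 0.5056 -0.026   0.2713]
1.3 wrist tip [[301.0, 206.0], [309.0, 205.0], [292.0, 207.0]] scene tip [[275.0, 210.6]]
1.5 wrist tip [[295.0, 196.0], [303.0, 195.0], [286.0, 196.0]] scene tip [[275.2, 212.1]]
1.7 wrist tip [[289.0, 188.0], [297.0, 188.0], [280.0, 189.0]] scene tip [[274.7, 214.3]]
1.9 wrist tip [[283.0, 184.0], [290.0, 184.0], [275.0, 185.0]] scene tip [[273.6, 216.9]]
col 282 [(144, 155, 145), (148, 151, 145), (152, 155, 145), (156, 152, 144), (160, 156, 144), (164, 154, 144), (168, 151, 145), (172, 156, 144), (176, 152, 144), (180, 155, 143), (184, 144, 142), (188, 42, 129), (192, 35, 130), (196, 41, 130), (200, 41, 130), (204, 39, 131), (208, 41, 131), (212, 41, 132), (216, 41, 132), (220, 43, 132), (224, 42, 133), (228, 40, 133), (232, 43, 132)]
1.3 30 (265, 220) [ 18  30 112]
1.3 45 (269, 216) [ 16  38 113]
1.3 60 (273, 212) [ 20  90 212]
1.6 30 (265, 221) [ 18  34 113]
1.6 45 (269, 218) [ 21  29 113]
1.6 60 (273, 215) [ 12 107 110]
1.9 30 (264, 223) [ 21  32 113]
1.9 45 (268, 221) [ 18  29 114]
1.9 60 (272, 218) [ 19  31 114]
```

```bash
python3 - <<'E'
from h import *
w=cv2.imread("pics/w15.png");hs=cv2.cvtColor(w,cv2.COLOR_BGR2HSV)
for v in(190,200,215): print(v,[(u,int(hs[v,u,1])) for u in range(262,306,2)])
p=camera_params("wrist");q=np.load("deck2.npy")
t=lambda th,r,x=47,o=4:[x,118+r*np.sin(.33-th)+o*np.cos(.33-th)*1,47+r*np.cos(.33-th)-o*np.sin(.33-th)]
for th in(1.6,1.75,1.9):
  for r in(60,50): print(th,r,proj(p,dk([t(th,r,55),t(th,r,39)],q)).round(1).tolist())
# plate far corners: white/bench rows
print("plate straight edge row",[int(x) for x in hs[60,300:350:2,2]])
print([int(x) for x in hs[150,300:350:2,2]])
E
```

```text
190 [(262, 145), (264, 148), (266, 149), (268, 151), (270, 156), (272, 143), (274, 44), (276, 38), (278, 35), (280, 40), (282, 40), (284, 44), (286, 41), (288, 39), (290, 68), (292, 105), (294, 33), (296, 28), (298, 13), (300, 14), (302, 13), (304, 14)]
200 [(262, 149), (264, 147), (266, 147), (268, 147), (270, 153), (272, 142), (274, 45), (276, 42), (278, 41), (280, 43), (282, 41), (284, 43), (286, 41), (288, 39), (290, 69), (292, 135), (294, 114), (296, 114), (298, 112), (300, 112), (302, 115), (304, 115)]
215 [(262, 148), (264, 146), (266, 148), (268, 149), (270, 153), (272, 150), (274, 58), (276, 42), (278, 41), (280, 39), (282, 39), (284, 41), (286, 40), (288, 37), (290, 68), (292, 126), (294, 39), (296, 42), (298, 46), (300, 112), (302, 92), (304, 92)]
1.6 60 [[285.1, 201.0], [301.5, 199.2]]
1.6 50 [[283.7, 210.7], [299.9, 208.7]]
1.75 60 [[281.1, 195.9], [297.3, 194.3]]
1.75 50 [[280.4, 206.3], [296.4, 204.4]]
1.9 60 [[277.2, 192.5], [293.1, 191.0]]
1.9 50 [[277.2, 203.1], [292.9, 201.4]]
plate straight edge row [239, 238, 239, 240, 238, 238, 238, 238, 239, 240, 241, 240, 237, 238, 239, 231, 130, 139, 142, 144, 145, 146, 143, 141, 139]
[237, 237, 238, 96, 64, 64, 65, 61, 63, 64, 61, 67, 67, 66, 66, 69, 68, 68, 76, 132, 134, 132, 132, 130, 128]
```

```bash
python3 - <<'E'
from h import *
w=cv2.imread("pics/w15.png");hs=cv2.cvtColor(w,cv2.COLOR_BGR2HSV)
for v in(55,60,65,175,182,187): print(v,[(u,int(hs[v,u,1]),int(hs[v,u,2])) for u in range(322,338)])
E
```

```text
55 [(322, 15, 240), (323, 15, 239), (324, 15, 237), (325, 15, 237), (326, 16, 238), (327, 16, 239), (328, 14, 239), (329, 15, 240), (330, 14, 239), (331, 32, 215), (332, 89, 132), (333, 138, 131), (334, 145, 141), (335, 143, 144), (336, 147, 146), (337, 149, 147)]
60 [(322, 15, 240), (323, 16, 238), (324, 16, 237), (325, 15, 237), (326, 15, 238), (327, 15, 238), (328, 14, 239), (329, 14, 239), (330, 22, 231), (331, 45, 186), (332, 108, 130), (333, 143, 136), (334, 147, 139), (335, 146, 141), (336, 145, 142), (337, 151, 142)]
65 [(322, 14, 239), (323, 15, 238), (324, 16, 237), (325, 15, 237), (326, 15, 238), (327, 15, 239), (328, 15, 240), (329, 16, 238), (330, 25, 224), (331, 52, 167), (332, 113, 131), (333, 145, 134), (334, 144, 138), (335, 148, 138), (336, 152, 139), (337, 152, 141)]
175 [(322, 28, 209), (323, 28, 154), (324, 26, 146), (325, 30, 146), (326, 39, 138), (327, 56, 113), (328, 110, 93), (329, 117, 94), (330, 121, 93), (331, 121, 95), (332, 125, 92), (333, 127, 92), (334, 127, 92), (335, 120, 89), (336, 120, 91), (337, 106, 96)]
182 [(322, 29, 157), (323, 29, 148), (324, 34, 150), (325, 33, 147), (326, 44, 134), (327, 76, 104), (328, 115, 93), (329, 127, 94), (330, 121, 95), (331, 120, 96), (332, 132, 95), (333, 117, 94), (334, 125, 94), (335, 127, 92), (336, 121, 93), (337, 112, 96)]
187 [(322, 32, 158), (323, 32, 152), (324, 32, 152), (325, 30, 151), (326, 45, 126), (327, 95, 97), (328, 122, 94), (329, 121, 95), (330, 120, 96), (331, 121, 95), (332, 121, 95), (333, 117, 96), (334, 122, 94), (335, 122, 96), (336, 125, 96), (337, 129, 95)]
```

No wood strip shows between plate and panel at either end, so the plate is flush. I'm handing the job in.

```bash
python3 - <<'E'
from workcell import *
print(observe()["time"],close_job())
E
```

```text
the job is handed in; nothing more can be done
44.4833 None
```

The guide plate, bar and latch are all in place, and I handed the job in at 44.5 s. `close_job` gives no verdict, so what follows rests on my own camera checks.

- **Plate:** set down on the deck, tilted flat in the loosened grip, and pushed against the panel's upper edge with a finger. The last wrist image shows no gap at either end.
- **Bar:** my first placing left it standing level in the slots. Pressing on it then rolled it out onto the downhill cheeks. I regrasped it and tipped it in by pushing from the downhill side. The last images match a fully seated bar within 1–4 px (about 1–4 mm), about 3 mm off centre along its length.
- **Latch:** pushed over, then pressed down. It met a hard stop at about 32 N. In the image the arm runs parallel to the bar and sits 3–4 px from where the closed position predicts, on the side away from open.

**Disagreements:** contact heights put the deck about 3 mm higher than my first camera estimate, so I corrected for that. The seated-bar and latch checks use the corrected height.

**Bystanders:** I never moved near the tape measure, pliers or bin, but I didn't measure their positions again at the end.

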